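# Lay out the satellite units on the bench-test board

## Robot

A 7-joint arm with a two-finger parallel gripper is mounted at the origin on the work surface. World frame = base frame: x ahead of the robot, y to its left, z up, the work surface at z = 0. Lengths are in m, angles in rad, forces in N, time in s.
With the tool pointing down it reaches from about 0.4 to 0.9 m from the base axis. Payload 5.5 kg.
Tool frame: the origin (TCP) lies midway between the tips of the shut fingers; the grasp point (between the pads) lies 19 mm behind it; z points along the fingers, y is the direction in which the jaws open and shut (so a half turn about z gives the same grasp; the last joint's range is limited). The gripper opens to 85 mm and grips with 20 to 120 N. Pads are 22 mm wide; open, the fingers measure 114 mm over their backs; the gripper's body (76 mm by 85 mm) begins 54 mm behind the grasp point. The pads swing forward as they close: fully open they stand 13 mm farther back than shut.
Start: joints at [-0.888, 0.501, -0.427, 1.55, 0.221, 1.138, -0.21], TCP at [0.265, 0.594, 0.231] pointing down, gripper open.
Joint ranges: [-2.88, 2.88], [-0.31, 2.03], [-1.54, 1.56], [0.2, 2.42], [-1.41, 4.55], [0.19, 2.02], [-2.57, 2.57]. Speed limits (rad/s): [2.57, 2.57, 3.14, 3.14, 3.14, 3.14, 3.14].

## Interface

Orientations are given as a rotation vector (axis times angle).
In Python, from cell import manip gives the robot as it stands. The module is installed in compiled form; this text tells all that it offers.
- The arm moves only by the shell command python3 -m jog 'ROWS' [FORCE]. ROWS is JSON, a list of rows, each a list of 7 numbers: the shift along the world's x, y, z in m, then the turn, a rotation vector about the world's x, y, z in degrees, then the opening in per cent of the stroke, from 0 (shut) to 100 (fully open). In form: [[dx, dy, dz, wx, wy, wz, hand], ...]. A call has 1 to 5 rows; each row is the pose to reach, as a shift and turn from the pose commanded when the call began; what a row does not reach only later rows make up. A row lasts 1/12 s, in which the tool goes at most 41.7 mm and 7.16 degrees, less where a joint would pass 70% of its speed; a pose out of reach is approached as far as the arm can. A call with a gripper value outside its range is refused whole. The fingers move at their own pace and stop on an object; FORCE is the grip in N (left out, the last holds). Time passes only in rows, so rows that repeat a pose let the fingers close. It gives the time, the measured TCP pose, the force and the opening at its end, in the units of the state.
- manip.observe(): the state, without advancing time (a new reading comes with each control period).
- manip.capture(name): name is "scene" or "top"; returns a dict with "img" (400x640x3 uint8, red, green, blue), "depth" (400x640 float32, m along the optical axis (not along the pixel's ray), 0 where there is no reading), "mtx" (3x3 intrinsics, pixels), "dist" ([k1, k2, p1, p2, k3] as OpenCV has them; the pictures are not rectified), "R" (3x3) and "t" (3): a world point X has camera coordinates R X + t. Camera axes: x right, y down, z forward; pixel columns grow to the right and rows downward; lengths in m; the calibration is good to about 2 mm. A picture is of the moment at which its call begins.
- manip.close_job(): hands the job in, once; it reports no verdict.
The state is a dict: "time_s": time; "joint_pos": joint angles; "joint_velocities": joint speeds; "effort": joint torques, N m; "ee_pos": TCP position; "ee_rot": TCP orientation; "force": force on the tool from outside, world axes, zero at the start; "moment": the same for the moment, N m; "grip_width": finger opening in m.
Only numpy, scipy, OpenCV 4.12 (cv2) and the standard library are available. Lean on these libraries where they do the work, as an engineer would, in place of code of your own. Each camera call takes 0.05 s, during which the arm holds its last target.

## Task

Lay the satellite units out on the dark base board for bench testing: the reaction wheel centred on the round plate, the radio centred on the square plate and squared up with it, and the battery flat on the board midway between the two, in line with them, its long sides crossing the board from one long edge to the other. Then put the circuit-board stack centred and square on top of the battery. Keep every unit upright, and leave the reel, the jar and the screwdriver where they are.

Things in the scene. Friction and masses are not known exactly. Their poses are not given: they have to be found in the camera images.
- wheel: Reaction wheel unit, a bare-metal round drum, loose, standing upright: drum 56 mm diameter, on a thin foot flange 64 mm diameter and 5 mm high; drum top at 36 mm, with a dark hub 22 mm wide rising to 40 mm. About 0.4 kg. Origin: centre of its underside; z up.
- battery: Battery, a plain white box with two thin grey bands down each long side, loose, the largest unit: 56 mm along its x, 84 mm along its y, 40 mm high, flat top. About 0.45 kg. Origin: centre of its underside; z up. Its long sides run along its y.
- radio: Radio, a bare-metal box with lengthwise cooling fins on top, loose: 46 mm along its x, 72 mm along its y, 30 mm high, with two brass sockets (8 mm thick) sticking 8 mm out of its +y end. About 0.3 kg. Origin: centre of the underside of the box (sockets not counted); z up.
- stack: Circuit-board stack, three green boards one above the other on brass pillars, loose: 54 x 54 mm, 24 mm high; its sides can be gripped at any height. About 0.12 kg. Origin: centre of its underside; z up; axes along its sides.
- board: Base board, a dark metal slab with small holes, fixed to the bench: 130 mm along its x, 360 mm along its y, 12 mm thick. Origin: centre of its underside, on the bench; its top is 12 mm above. The two mounting plates sit on its mid-line, centred 120 mm either side of its centre along its y (which plate is at which end varies), so the point midway between the plates is the middle of the board. It may be turned up to 0.2 rad on the bench.
- round_plate: Round mounting plate, bare metal disc, fixed on top of the base board near one end: 92 mm diameter, 8 mm thick. Origin: centre of its underside (12 mm above the bench); its top is 8 mm above that.
- square_plate: Square mounting plate, bare metal, fixed on top of the base board near its other end: 90 x 90 mm, 8 mm thick, sides parallel to the board's. Origin: centre of its underside (12 mm above the bench); its top is 8 mm above that.
- spool: Bystander: upright pink reel, loose, 46 mm diameter, 56 mm high, standing among the units. Origin: centre of its underside.
- jar: Bystander: small glass jar with a metal cap, loose, about 44 mm diameter, 52 mm high, standing among the units. Origin: centre of its underside.
- driver: Bystander: screwdriver, loose, 160 mm long, lying on the bench beyond the units. Its x runs along it from handle to tip.

How it is judged:
By the outcome, as a careful person would: the job done as asked, in the order asked, and still so for the second after the job is handed in, with the robot touching nothing.
It also fails if it takes over 117 s, if anything falls off the work surface, if the arm or the gripper's body presses on something with over 40 N, if the wrist force passes 120 N, or if a joint passes its speed limit or range.

## Working session

There is one attempt and no reset: what is moved stays moved. The work goes in short steps, Python scripts to look and compute and a shell command to move; the robot and the scene stay as the last step left them, time stands still between calls to the robot, and variables do not carry over. Pictures are saved under pics/ and viewed, and the job is handed in when it is done.

```bash
mkdir -p pics; ls
python3 - <<'E'
from cell import manip
import cv2, numpy as np
s=manip.observe(); print({k:np.round(v,3).tolist() for k,v in s.items()})
for n in ["scene","top"]:
    c=manip.capture(n); cv2.imwrite(f"pics/{n}0.png",c["img"][:,:,::-1]); print(n,np.round(c["mtx"],1).tolist(),c["dist"],np.round(c["R"],3).tolist(),c["t"], (-c["R"].T@c["t"]).round(3))
E
```

```text
pics
{'time_s': 0.0, 'joint_pos': [-0.888, 0.502, -0.427, 1.551, 0.221, 1.138, -0.21], 'joint_velocities': [0.0, -0.001, 0.002, 0.0, -0.001, 0.0, 0.001], 'effort': [0.001, -56.953, -5.816, -28.093, 0.011, 0.012, 0.0], 'ee_pos': [0.265, 0.593, 0.23], 'ee_rot': [-0.654, -3.072, 0.003], 'force': [-0.509, -0.89, -0.466], 'moment': [-0.011, -0.004, -0.08], 'grip_width': 0.086}
scene [[450.2, 0.0, 312.7], [0.0, 450.2, 197.8], [0.0, 0.0, 1.0]] [-0.01330595  0.          0.          0.          0.        ] [[-0.126, 0.992, -0.002], [0.695, 0.087, -0.714], [-0.708, -0.091, -0.7]] [ 0.05520344 -0.38654821  1.53409112] [1.362 0.119 0.799]
top [[485.2, 0.0, 315.9], [0.0, 485.2, 207.4], [0.0, 0.0, 1.0]] [-0.039627  0.        0.        0.        0.      ] [[0.044, -0.999, 0.006], [-0.975, -0.044, -0.218], [0.218, 0.003, -0.976]] [-0.01525737  0.60466192  1.29367386] [0.308 0.007 1.394]
```

View pics/scene0.png

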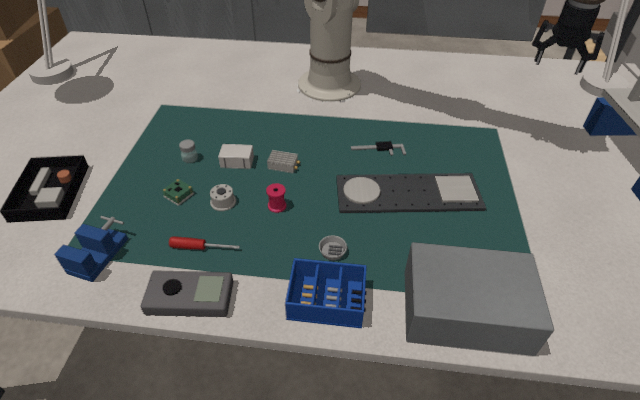

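View pics/top0.png

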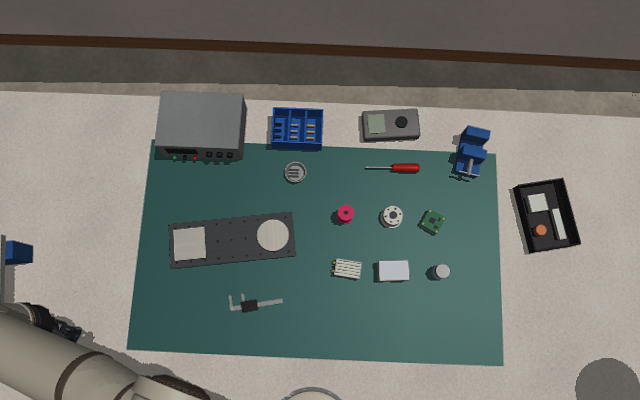

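The top view shows the square plate at (190,243), round plate (273,235), radio (347,269), battery (393,271), jar (441,271), wheel (392,216), stack (432,221) and reel (345,214). Next I'll zoom in and check the depth-derived heights.

```bash
cat > h.py <<'E'
from cell import manip
import cv2, numpy as np
def cap(n): return manip.capture(n)
def rays(c,uv):
    p=cv2.undistortPoints(np.asarray(uv,float).reshape(-1,1,2),c["mtx"],c["dist"]).reshape(-1,2)
    return np.c_[p,np.ones(len(p))]
def plane(c,uv,z):
    d=rays(c,uv)@c["R"]; o=-c["R"].T@c["t"]
    return o+d*((z-o[2])/d[:,2])[:,None]
def cloud(c):
    v,u=np.mgrid[0:400,0:640]; r=rays(c,np.c_[u.ravel(),v.ravel()])
    P=(r*c["depth"].reshape(-1,1)-c["t"])@c["R"]
    P[c["depth"].ravel()==0]=np.nan
    return P.reshape(400,640,3)
def proj(c,X):
    return cv2.projectPoints(np.asarray(X,float).reshape(-1,1,3),cv2.Rodrigues(c["R"])[0],c["t"],c["mtx"],c["dist"])[0].reshape(-1,2)
E
python3 - <<'E'
from h import *
for n,(x0,x1,y0,y1) in {"top":(155,465,140,300),"scene":(150,500,130,270)}.items():
    c=cap(n); im=c["img"][y0:y1,x0:x1,::-1]
    f=800//(x1-x0) if 0 else 2.28
    cv2.imwrite(f"pics/{n}1.png",cv2.resize(im,None,fx=f,fy=f,interpolation=cv2.INTER_CUBIC))
    P=cloud(c); 
    if n=="top":
        for nm,(u,v) in dict(sq=(190,243),rd=(273,235),radio=(347,269),bat=(393,271),jar=(441,271),wheel=(392,216),stack=(432,221),spool=(345,214),bench=(320,300),board=(232,235)).items():
            w=P[v-2:v+3,u-2:u+3].reshape(-1,3); print(nm,np.nanmedian(w,0).round(4),np.nanstd(w[:,2]).round(4))
E
```

```text
sq [0.4942 0.3667 0.0189] 0.0027
rd [0.5286 0.1312 0.0203] 0.0023
radio [ 0.4402 -0.0834  0.0252] 0.0037
bat [ 0.4387 -0.2108  0.0403] 0.0024
jar [ 0.4436 -0.3418  0.0511] 0.0024
wheel [ 0.5956 -0.2066  0.0393] 0.0023
stack [ 0.5884 -0.3249  0.0237] 0.0028
spool [ 0.5914 -0.0712  0.0562] 0.0029
bench [ 0.3521 -0.0115 -0.0009] 0.003
board [0.5245 0.2502 0.012 ] 0.0033
```

View pics/top1.png

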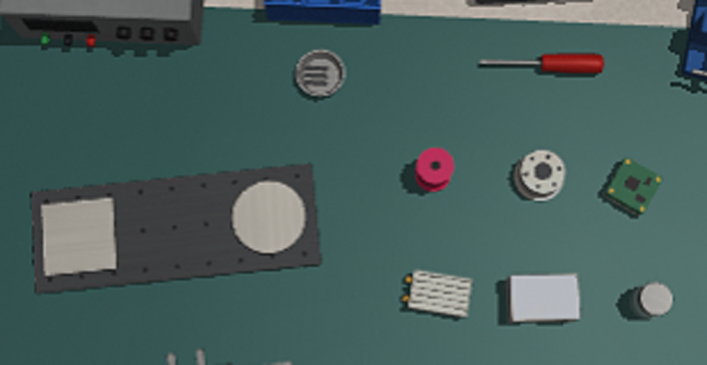

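View pics/scene1.png

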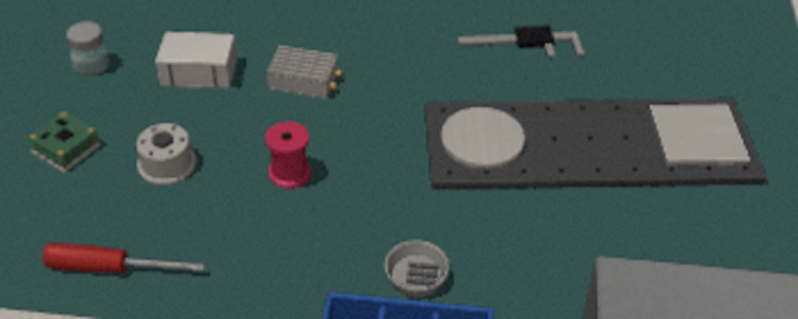

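```bash
cat > seg.py <<'E'
from h import *
# polygon pixel regions fit on a plane: bright mask around seed
def blob(c,seed,lo,rad=45,z=0.,fn=None,side=None,mask=None):
    g=c["img"].astype(int)
    m=(mask if mask is not None else (g.min(2)>lo)).astype(np.uint8)
    w=np.zeros_like(m); u,v=map(int,seed); w[max(0,v-rad):v+rad,max(0,u-rad):u+rad]=1
    n,l,st,ce=cv2.connectedComponentsWithStats(m*w,connectivity=4)
    k=l[v,u]
    if k==0:
        d=np.hypot(ce[1:,0]-u,ce[1:,1]-v)+1e4*(st[1:,4]<15); k=1+np.argmin(d)
    return (l==k)
def rect(c,b,z):
    """mask -> centroid/minarea on plane"""
    # pixel-corners of mask hull
    v,u=np.nonzero(b); 
    pts=plane(c,np.c_[u,v],z)[:,:2]
    r=cv2.minAreaRect((pts*1000).astype(np.float32))
    return pts.mean(0)*1000,r,len(u)
E
python3 - <<'E'
from seg import *
seeds={"top":dict(sq=(190,243,.020),rd=(273,235,.020),wheel=(392,216,.036),bat=(393,271,.04),radio=(347,269,.03)),}
c0=cap("top");c1=cap("scene")
g=c0["img"]
for nm,(u,v) in dict(sq=(190,243),rd=(273,235),radio=(347,269),bat=(393,271),wheel=(384,211),board=(232,235),bench=(320,300),stack=(432,225)).items():
    p=g[v-3:v+4,u-3:u+4].reshape(-1,3); print(nm,p.min(0),p.max(0))
print(g[255:290,393])
print(c0["img"][271,370:416])
E
```

```text
sq [158 153 145] [164 159 150]
rd [169 163 155] [175 170 161]
radio [97 96 92] [188 190 181]
bat [181 184 189] [183 185 191]
wheel [47 55 54] [187 186 179]
board [60 60 62] [64 64 66]
bench [67 99 95] [ 69 101  97]
stack [49 47 50] [ 61 106  79]
[[ 79 111 105]
 [ 79 111 106]
 [ 79 111 106]
 [ 78 111 106]
 [ 75 106 101]
 [107 115 115]
 [189 191 198]
 [183 185 192]
 [182 185 191]
 [182 184 191]
 [182 184 191]
 [181 184 190]
 [182 185 191]
 [182 184 191]
 [182 184 191]
 [181 184 190]
 [182 184 191]
 [182 184 191]
 [182 185 191]
 [182 184 189]
 [182 184 187]
 [181 184 187]
 [182 185 190]
 [184 187 193]
 [175 176 180]
 [109 103  98]
 [ 38  48  46]
 [ 47  71  68]
 [ 82 116 110]
 [ 79 112 107]
 [ 79 111 106]
 [ 79 112 107]
 [ 79 112 108]
 [ 79 112 107]
 [ 79 111 108]]
[[ 76 108 103]
 [ 76 108 104]
 [ 78 111 106]
 [ 52  76  73]
 [ 28  46  45]
 [ 31  51  48]
 [ 29  49  47]
 [ 54  56  54]
 [ 52  48  46]
 [162 163 161]
 [186 187 191]
 [182 186 192]
 [182 185 191]
 [181 184 191]
 [181 184 189]
 [182 184 190]
 [181 184 190]
 [182 184 191]
 [182 184 191]
 [182 184 190]
 [182 185 190]
 [182 185 191]
 [181 184 190]
 [182 184 191]
 [182 184 191]
 [182 184 191]
 [182 185 191]
 [182 185 191]
 [182 185 191]
 [182 184 191]
 [182 184 191]
 [181 184 189]
 [182 184 190]
 [182 184 190]
 [182 185 191]
 [182 185 191]
 [182 184 191]
 [183 185 192]
 [189 190 194]
 [111 130 128]
 [ 78 110 106]
 [ 81 113 109]
 [ 82 114 109]
 [ 82 113 109]
 [ 81 113 109]
 [ 81 114 109]]
```

```bash
cat > seg.py <<'E'
from h import *
F=4
def crop(c,seed,rad):
    u,v=seed; x0,y0=max(0,u-rad),max(0,v-rad)
    im=c["img"][y0:v+rad+1,x0:u+rad+1]
    return cv2.resize(im,None,fx=F,fy=F,interpolation=cv2.INTER_CUBIC).astype(int),x0,y0
def meas(c,seed,rad,z,mf,close=0,save=None):
    """mf: image->bool mask at 4x. Returns contour points on plane z (mm), centroid, minAreaRect"""
    im,x0,y0=crop(c,seed,rad)
    m=mf(im).astype(np.uint8)
    if close: m=cv2.morphologyEx(m,cv2.MORPH_CLOSE,np.ones((close,close),np.uint8)); m=cv2.morphologyEx(m,cv2.MORPH_OPEN,np.ones((5,5),np.uint8))
    n,l,st,ce=cv2.connectedComponentsWithStats(m,connectivity=4)
    s=np.array([seed[0]-x0,seed[1]-y0])*F
    k=1+np.argmin(np.hypot(ce[1:,0]-s[0],ce[1:,1]-s[1])-0.05*np.sqrt(st[1:,4])+1e3*(st[1:,4]<200))
    m=(l==k).astype(np.uint8)
    if save: cv2.imwrite(save,np.hstack([im[:,:,::-1].clip(0,255),np.repeat(m[:,:,None]*255,3,2)]))
    cn=max(cv2.findContours(m,cv2.RETR_EXTERNAL,cv2.CHAIN_APPROX_NONE)[0],key=cv2.contourArea).reshape(-1,2)
    uv=(cn+0.5)/F-0.5+[x0,y0]
    P=(plane(c,uv,z)[:,:2]*1000).astype(np.float32)
    M=cv2.moments(P); r=cv2.minAreaRect(P)
    return np.array([M["m10"]/M["m00"],M["m01"]/M["m00"]]),r,cv2.fitEllipse(P),P
def show(n,o):
    ce,r,e,P=o
    print(n,"cen",ce.round(1),"rect",np.round(r[0],1),np.round(r[1],1),round(r[2],1),"ell",np.round(e[0],1),np.round(e[1],1))
E
python3 - <<'E'
from seg import *
R=lambda t:(lambda im:im[:,:,0]>t)
G=lambda im:(im[:,:,1]-im[:,:,2]>14)
S={"top":dict(sq=((190,243),26,.020,R(110),0),rd=((273,235),24,.020,R(115),0),wheel=((392,216),16,.036,R(125),9),
 bat=((393,271),22,.04,R(140),0),radio=((347,269),18,.03,R(92),0),stack=((432,221),18,.024,G,15)),
"scene":dict(sq=((457,189),28,.020,R(115),0),rd=((362,190),24,.020,R(115),0),wheel=((222,193),18,.036,R(120),9),
 bat=((236,151),22,.04,R(140),0),radio=((283,159),22,.03,R(92),0),stack=((178,190),20,.024,G,15))}
for n in S:
    c=cap(n)
    for k,(s,r,z,f,cl) in S[n].items():
        show(n+" "+k,meas(c,s,r,z,f,cl,f"pics/m_{n}_{k}.png"))
L=[]
for n in S:
    row=[cv2.resize(cv2.imread(f"pics/m_{n}_{k}.png"),(260,130)) for k in S[n]]
    L+= [np.hstack(row[:3]),np.hstack(row[3:])]
cv2.imwrite("pics/masks.png",np.vstack(L))
E
```

```text
top sq cen [494.2 369.3] rect [494.1 369.3] [91.1 90.7] 8.6 ell [494.2 369.3] [105.1 105.3]
top rd cen [529.7 132.6] rect [529.6 132.8] [90.6 90.4] 2.6 ell [529.7 132.6] [90.7 90.9]
top wheel cen [ 597.4 -209.9] rect [ 596.9 -211. ] [62.  55.6] 30.6 ell [ 597.  -209.7] [53.5 63.8]
top bat cen [ 441.9 -212.4] rect [ 441.9 -212.6] [54.5 83.9] 4.2 ell [ 442.  -212.4] [61.1 99.1]
top radio cen [443.  -84.4] rect [443.4 -81.7] [82.6 49.1] 83.1 ell [442.8 -84.7] [54.6 91.2]
top stack cen [ 589.9 -327.5] rect [ 590.  -327.1] [55.7 55.5] 61.4 ell [ 589.9 -327.5] [63.  63.5]
scene sq cen [492.7 372.6] rect [493.2 372.8] [93.1 91.6] 7.9 ell [492.7 372.6] [104.5 108.1]
scene rd cen [527.8 135. ] rect [527.8 135.2] [93.5 91.7] 7.2 ell [527.8 134.9] [90.7 93.4]
scene wheel cen [ 597.6 -207.2] rect [ 597.7 -207.1] [57.8 53.1] 14.6 ell [ 597.7 -207.2] [54.  56.7]
scene bat cen [ 440.7 -210.5] rect [ 440.6 -210.4] [58.4 83. ] 3.2 ell [ 440.8 -210.6] [ 62.9 102.1]
scene radio cen [453.2 -81.7] rect [454.  -81.1] [77.7 81.4] 84.8 ell [453.4 -81.1] [80.6 93.1]
scene stack cen [ 591.8 -324.5] rect [ 593.2 -321.9] [69.7 62.8] 61.2 ell [ 592.5 -323.7] [65.8 75.7][ WARN:0@0.320] global loadsave.cpp:1063 imwrite_ Unsupported depth image for selected encoder is fallbacked to CV_8U.
```

View pics/masks.png

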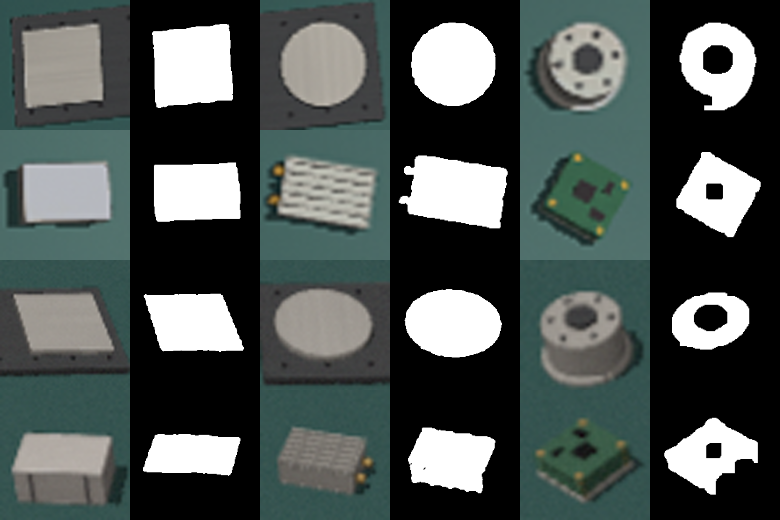

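Both views agree to about 2–3 mm. I'll rely on the top view and calibrate it against the robot by squeezing the wheel. First I move over to the wheel.

```bash
python3 -m jog '[[0.017,-0.038,0,0,0,-7,100],[0.034,-0.076,0,0,0,-14,100],[0.051,-0.114,0,0,0,-21,100],[0.068,-0.152,0,0,0,-28,100],[0.085,-0.19,0,0,0,-35,100]]' 40
python3 -m jog '[[0.017,-0.038,0,0,0,-7,100],[0.034,-0.076,0,0,0,-14,100],[0.051,-0.114,0,0,0,-21,100],[0.068,-0.152,0,0,0,-28,100],[0.085,-0.19,0,0,0,-31,100]]'
python3 -c "
from cell import manip;print(manip.observe()['joint_pos'])"
```

```text
time_s: 0.82
ee_pos: [0.3504, 0.4018, 0.2314]
ee_rot: [-1.556, -2.729, -0.001]
force: [0.7, 0.1, -0.6]
grip_width: 0.0855
time_s: 1.23
ee_pos: [0.4354, 0.2118, 0.2318]
ee_rot: [2.229, 2.214, 0.002]
force: [0.3, -0.8, -0.6]
grip_width: 0.0851
[-0.43359321  0.17423588 -0.082973    1.9657305   0.01703292  1.0011083
 -0.53140723]
```

```bash
python3 -m jog '[[0.015,-0.038,0,0,0,0,100],[0.03,-0.076,0,0,0,0,100],[0.045,-0.114,0,0,0,0,100],[0.06,-0.152,0,0,0,0,100],[0.075,-0.19,0,0,0,0,100]]'
python3 -m jog '[[0.015,-0.038,0,0,0,0,100],[0.03,-0.076,0,0,0,0,100],[0.045,-0.114,0,0,0,0,100],[0.06,-0.152,-0.03,0,0,0,100],[0.075,-0.19,-0.05,0,0,0,100]]'
python3 -c "
from cell import manip;print(manip.observe()['joint_pos'])"
python3 - <<'E'
from seg import *
c=cap("top"); cv2.imwrite("pics/top2.png",c["img"][:,:,::-1])
# wheel via hull of bright ring, before; radio edges
E
```

```text
time_s: 1.65
ee_pos: [0.5104, 0.0218, 0.2318]
ee_rot: [2.222, 2.22, 0.001]
force: [1.4, 0.9, 0.0]
grip_width: 0.0855
time_s: 2.07
ee_pos: [0.5821, -0.1575, 0.1876]
ee_rot: [2.221, 2.219, 0.003]
force: [0.8, 0.4, -0.4]
grip_width: 0.0853
[ 0.10005397  0.42858075  0.15555579  1.73455205 -0.0781311   0.98155661
  0.28439936]
```

View pics/top2.png

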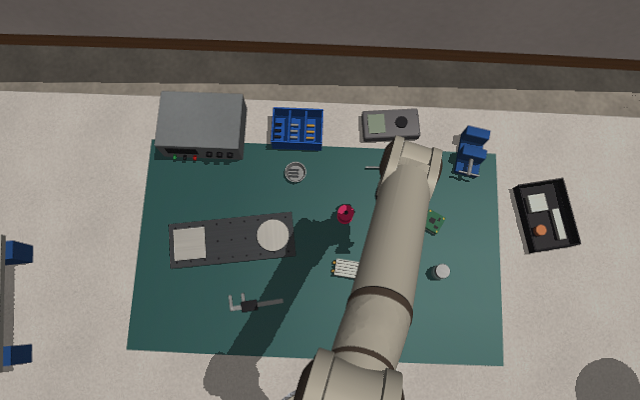

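The arm now hides the wheel from the top camera, and the reel at (345,214) is clear. I go down over the wheel.

```bash
python3 -m jog '[[0.016,-0.04,0,0,0,0,100],[0.016,-0.05,-0.02,0,0,0,100],[0.016,-0.05,-0.05,0,0,0,100],[0.016,-0.05,-0.08,0,0,0,100],[0.016,-0.05,-0.08,0,0,0,100]]'
```

```text
time_s: 2.53
ee_pos: [0.5921, -0.2045, 0.1011]
ee_rot: [-2.216, -2.213, 0.008]
force: [-2.0, -0.3, -1.1]
grip_width: 0.0853
```

```bash
python3 -m jog '[[0.006,-0.004,-0.02,0,0,0,100],[0.006,-0.004,-0.05,0,0,0,100],[0.006,-0.004,-0.08,0,0,0,100],[0.006,-0.004,-0.09,0,0,0,100],[0.006,-0.004,-0.09,0,0,0,100]]'
python3 -m jog '[[0,0,0,0,0,0,50],[0,0,0,0,0,0,50],[0,0,0,0,0,0,50],[0,0,0,0,0,0,50],[0,0,0,0,0,0,50]]' 20
```

```text
time_s: 2.95
ee_pos: [0.6008, -0.2086, 0.0154]
ee_rot: [-2.218, -2.218, 0.003]
force: [-0.7, -0.2, -0.2]
grip_width: 0.0854
time_s: 3.37
ee_pos: [0.6034, -0.2105, 0.0196]
ee_rot: [2.222, 2.219, 0.001]
force: [-2.9, -0.1, 6.8]
grip_width: 0.0546
```

Run:
```python
from seg import *
for i in range(2):
    s=manip.observe(); print({k:np.round(s[k],4).tolist() for k in ["ee_pos","force","moment","grip_width","joint_velocities"]})
    c=cap("scene")
im=c["img"][150:240,170:330,::-1]; cv2.imwrite("pics/s3.png",cv2.resize(im,None,fx=5,fy=5,interpolation=cv2.INTER_CUBIC))
```

```text
{'ee_pos': [0.6034, -0.2105, 0.0196], 'force': [-2.9331, -0.065, 6.8495], 'moment': [0.1189, 0.9635, 0.0459], 'grip_width': 0.0546, 'joint_velocities': [-0.0003, 0.0007, 0.0019, 0.0006, -0.0009, 0.0008, 0.0005]}
{'ee_pos': [0.6034, -0.2106, 0.0197], 'force': [-3.4798, -0.0806, 6.0861], 'moment': [0.0996, 0.9419, 0.0139], 'grip_width': 0.0547, 'joint_velocities': [0.0009, 0.0012, -0.0017, -0.0011, 0.0008, -0.0008, -0.0007]}
```

View pics/s3.png

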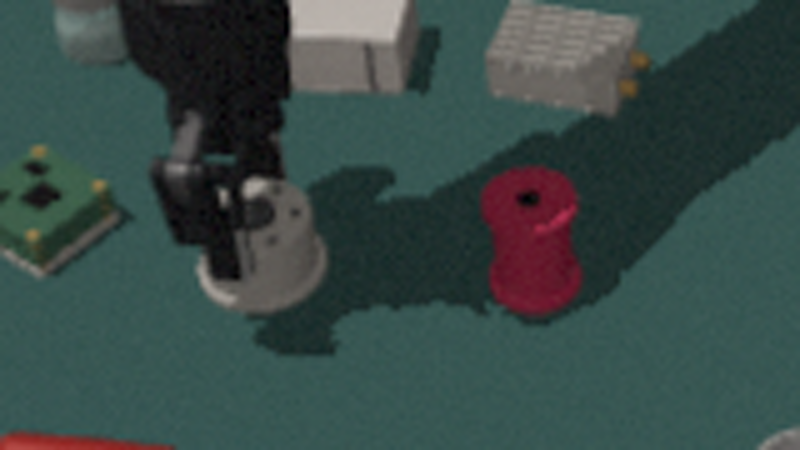

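```bash
python3 - <<'E'
from seg import *
c=cap("scene")
for X in [(.6034,-.2105,.036),(.6034,-.2105,.0),(.598,-.208,0.036),(.598,-.208,0.0),(.638,-.2105,.03),(.638,-.2105,.015),(.638,-.2105,.06)]: print(X,((proj(c,X)[0]-[170,150])*5).round(0))
E
python3 -m jog '[[0,0,0,0,0,0,100],[0,0,0,0,0,0,100],[0,0,0,0,0,0,100],[0,0,0,0,0,0,100]]' 20
python3 - <<'E'
from seg import *
c=cap("scene")
s=manip.observe(); print({k:np.round(s[k],4).tolist() for k in ["ee_pos","force","moment","grip_width"]})
im=c["img"][150:240,170:330,::-1]; cv2.imwrite("pics/s4.png",cv2.resize(im,None,fx=5,fy=5,interpolation=cv2.INTER_CUBIC))
E
```

```text
(0.6034, -0.2105, 0.036) [244. 216.]
(0.6034, -0.2105, 0.0) [254. 268.]
(0.598, -0.208, 0.036) [252. 209.]
(0.598, -0.208, 0.0) [262. 261.]
(0.638, -0.2105, 0.03) [226. 275.]
(0.638, -0.2105, 0.015) [230. 296.]
(0.638, -0.2105, 0.06) [216. 230.]
time_s: 3.85
ee_pos: [0.6033, -0.2099, 0.0177]
ee_rot: [2.222, 2.22, 0.001]
force: [0.1, 0.6, 0.5]
grip_width: 0.0851
{'ee_pos': [0.6031, -0.2099, 0.0175], 'force': [-0.0608, 0.3916, 0.3362], 'moment': [0.0185, 0.0015, -0.0191], 'grip_width': 0.0854}
```

View pics/s4.png

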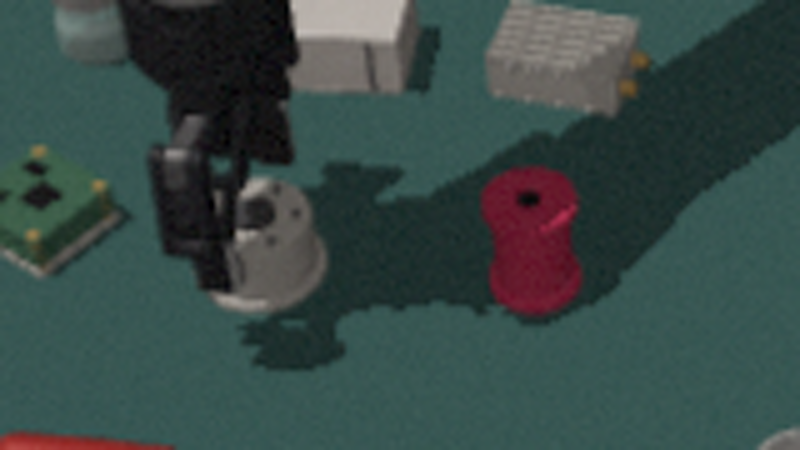

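Wheel is upright, and its x is now centred on the jaws. I rotate the jaws 90°, lower, and squeeze in y for the actual grasp.

```bash
python3 -m jog '[[0,0,0,0,0,-7,100],[0,0,0,0,0,-14,100],[0,0,0,0,0,-21,100],[0,0,0,0,0,-28,100],[0,0,0,0,0,-35,100]]' 20
python3 -m jog '[[0,0,0,0,0,-7,100],[0,0,0,0,0,-14,100],[0,0,0,0,0,-21,100],[0,0,0,0,0,-28,100],[0,0,0,0,0,-35,100]]' 20
python3 -m jog '[[0,0,0,0,0,-7,100],[0,0,-0.002,0,0,-14,100],[0,0,-0.005,0,0,-20,100],[0,0,-0.009,0,0,-20,100],[0,0,-0.009,0,0,-20,100]]' 20
python3 -m jog '[[0,0,0,0,0,0,40],[0,0,0,0,0,0,40],[0,0,0,0,0,0,40],[0,0,0,0,0,0,40],[0,0,0,0,0,0,40]]' 40
python3 -c "
from cell import manip;s=manip.observe();print(s['joint_pos'],s['moment'])"
```

```text
time_s: 4.32
ee_pos: [0.6029, -0.2099, 0.0171]
ee_rot: [-2.792, -1.441, -0.0]
force: [0.5, 0.1, 0.4]
grip_width: 0.0855
time_s: 4.73
ee_pos: [0.6029, -0.2098, 0.0172]
ee_rot: [-3.096, -0.535, -0.0]
force: [-0.3, -0.9, 0.4]
grip_width: 0.0853
time_s: 5.15
ee_pos: [0.6022, -0.2093, 0.0072]
ee_rot: [-3.141, -0.005, 0.002]
force: [-0.5, 0.3, 0.1]
grip_width: 0.0855
time_s: 5.57
ee_pos: [0.6031, -0.2097, 0.0087]
ee_rot: [-3.141, -0.0, -0.001]
force: [0.0, 1.7, 3.8]
grip_width: 0.0541
[-0.07158438  0.78562695  0.51107382  1.73242639 -0.52542562  0.76306344
 -0.86833006] [0.35044952 0.08634783 0.04894524]
```

```bash
python3 -m jog '[[0,0,0.015,0,0,0,40],[0,0,0.04,0,0,0,40],[0,0,0.07,0,0,0,40],[0,0,0.1,0,0,0,40],[0,0,0.1,0,0,0,40]]' 40
python3 - <<'E'
from seg import *
c=cap("scene")
im=c["img"][90:240,150:350,::-1]; cv2.imwrite("pics/s5.png",cv2.resize(im,None,fx=4,fy=4,interpolation=cv2.INTER_CUBIC))
E
```

```text
time_s: 5.98
ee_pos: [0.6061, -0.2125, 0.115]
ee_rot: [3.138, -0.003, 0.014]
force: [1.6, -1.7, -2.6]
grip_width: 0.0546
```

View pics/s5.png

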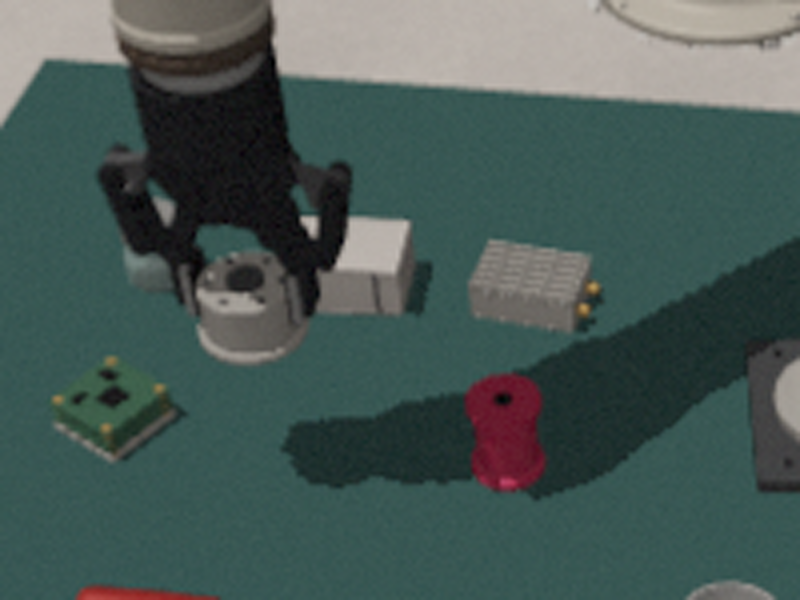

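The wheel is held level, clear of the reel (505,430). Carrying it to the round plate.

```bash
python3 -m jog '[[-0.006,0.03,0,0,0,0,40],[-0.014,0.065,0,0,0,0,40],[-0.022,0.1,0,0,0,0,40],[-0.03,0.138,0,0,0,0,40],[-0.038,0.175,0,0,0,0,40]]' 40
python3 -m jog '[[-0.008,0.038,0,0,0,0,40],[-0.016,0.076,0,0,0,0,40],[-0.024,0.114,0,0,0,0,40],[-0.032,0.15,0,0,0,0,40],[-0.036,0.169,0,0,0,0,40]]'
python3 -m jog '[[0,0,-0.01,0,0,0,40],[0,0,-0.01,0,0,0,40],[0,0,-0.01,0,0,0,40]]'
python3 - <<'E'
from seg import *
c=cap("scene")
im=c["img"][90:240,300:500,::-1]; cv2.imwrite("pics/s6.png",cv2.resize(im,None,fx=4,fy=4,interpolation=cv2.INTER_CUBIC))
print(manip.observe()['joint_pos'])
E
```

```text
time_s: 6.45
ee_pos: [0.5626, -0.0335, 0.1069]
ee_rot: [3.141, -0.002, -0.004]
force: [1.2, 0.4, -4.4]
grip_width: 0.0543
time_s: 6.87
ee_pos: [0.5255, 0.1397, 0.1067]
ee_rot: [-3.14, -0.008, 0.006]
force: [-0.9, 0.2, -4.6]
grip_width: 0.0543
time_s: 7.12
ee_pos: [0.5274, 0.1326, 0.097]
ee_rot: [3.139, -0.002, -0.004]
force: [-0.7, -0.6, -3.1]
grip_width: 0.0542
[-0.76380238  0.52221403  0.59495683  1.94904996 -0.40174871  0.79122394
 -1.51630018]
```

View pics/s6.png

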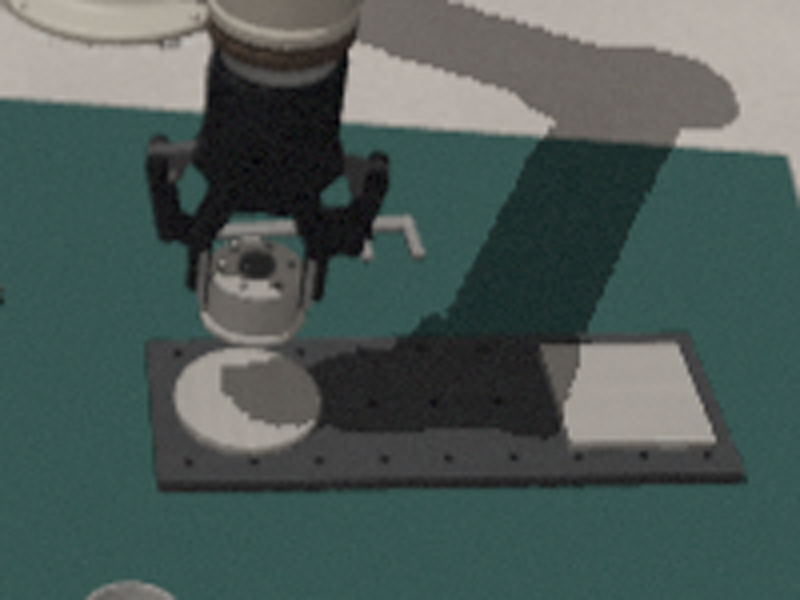

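Run:
```python
from seg import *
c=cap("scene"); s=manip.observe(); p=s["ee_pos"]
o=meas(c,(364,156),6,p[2]-.0087+.040,lambda im:im[:,:,0]<75,0,"pics/hub.png"); show("hub",o)
print(p)
```

```text
hub cen [528.4 132.7] rect [525.1 131.7] [35.4 23.2] 7.2 ell [527.4 133.1] [22.  35.6]
[0.52872486 0.13178116 0.09797   ][ WARN:0@0.381] global loadsave.cpp:1063 imwrite_ Unsupported depth image for selected encoder is fallbacked to CV_8U.
```

View pics/hub.png

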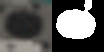

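```bash
python3 -m jog '[[0,0.002,-0.025,0,0,0,40],[0,0.002,-0.045,0,0,0,40],[0,0.002,-0.055,0,0,0,40],[0,0.002,-0.06,0,0,0,40],[0,0.002,-0.06,0,0,0,40]]' 40
python3 -m jog '[[0,0,-0.003,0,0,0,40],[0,0,-0.005,0,0,0,40],[0,0,-0.007,0,0,0,40],[0,0,-0.008,0,0,0,40],[0,0,-0.008,0,0,0,40]]' 40
```

```text
time_s: 7.63
ee_pos: [0.5283, 0.1347, 0.0375]
ee_rot: [3.14, -0.004, -0.002]
force: [0.4, -0.0, -3.4]
grip_width: 0.0542
time_s: 8.05
ee_pos: [0.5288, 0.1362, 0.0304]
ee_rot: [-3.141, 0.001, -0.001]
force: [0.7, -1.0, -3.8]
grip_width: 0.0544
```

```bash
python3 -m jog '[[0,0,-0.001,0,0,0,40],[0,0,-0.002,0,0,0,40],[0,0,-0.002,0,0,0,40]]' 40
python3 -m jog '[[0,0,0,0,0,0,40],[0,0,0,0,0,0,40]]' 40
```

```text
time_s: 8.3
ee_pos: [0.529, 0.1362, 0.0287]
ee_rot: [-3.141, 0.001, -0.001]
force: [-1.3, -0.5, 1.3]
grip_width: 0.0544
time_s: 8.47
ee_pos: [0.529, 0.1362, 0.0287]
ee_rot: [-3.141, 0.001, -0.001]
force: [-1.9, 0.2, 4.4]
grip_width: 0.0542
```

Run:
```python
from seg import *
c=cap("scene"); 
u=proj(c,(.529,.136,.06))[0].astype(int); print(u)
o=meas(c,tuple(u),6,.060,lambda im:im[:,:,0]<75,0,"pics/hub2.png"); show("hub",o)
im=c["img"][140:220,310:410,::-1]; cv2.imwrite("pics/s7.png",cv2.resize(im,None,fx=7,fy=7,interpolation=cv2.INTER_CUBIC))
```

```text
[362 177]
hub cen [529.1 136.6] rect [525.9 136.2] [33.5 22.7] 2.3 ell [528.5 136.9] [22.3 31.3][ WARN:0@0.387] global loadsave.cpp:1063 imwrite_ Unsupported depth image for selected encoder is fallbacked to CV_8U.
```

View pics/s7.png

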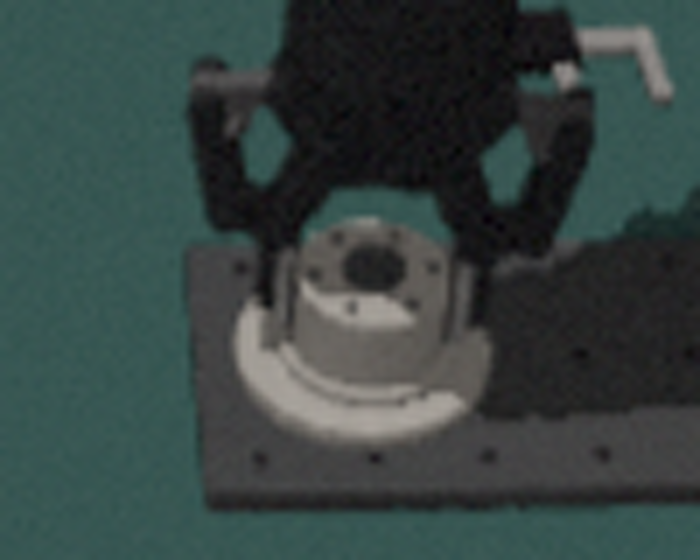

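Hub sits about 1.7 mm past the plate centre in y. I nudge it with a small lift, then release.

```bash
python3 -m jog '[[0,0,0.003,0,0,0,40],[-0.0005,-0.002,0.004,0,0,0,40],[-0.0005,-0.002,0.004,0,0,0,40],[-0.0005,-0.002,0.002,0,0,0,40],[-0.0005,-0.002,0,0,0,0,40]]' 40
python3 -m jog '[[0,0,0,0,0,0,40],[0,0,0,0,0,0,65],[0,0,0,0,0,0,100],[0,0,0,0,0,0,100],[0,0,0,0,0,0,100]]'
python3 -m jog '[[0,0,0.02,0,0,0,100],[0,0,0.05,0,0,0,100],[0,0,0.08,0,0,0,100],[0,-0.02,0.11,0,0,5,100],[0,-0.05,0.13,0,0,10,100]]'
```

```text
time_s: 8.93
ee_pos: [0.5283, 0.1339, 0.0285]
ee_rot: [-3.141, 0.002, 0.0]
force: [-9.7, -1.5, 33.5]
grip_width: 0.0543
time_s: 9.35
ee_pos: [0.5285, 0.1341, 0.0283]
ee_rot: [-3.142, 0.001, -0.001]
force: [0.3, -0.5, 1.1]
grip_width: 0.085
time_s: 9.77
ee_pos: [0.5295, 0.0872, 0.1607]
ee_rot: [-3.127, -0.288, -0.005]
force: [0.2, -0.7, -0.8]
grip_width: 0.0852
```

Run:
```python
from seg import *
c=cap("top"); im0=cv2.imread("pics/top0.png")[:,:,::-1]; c["img"]=im0
for t in (92,110,125):
    def mf(im):
        m=((im[:,:,0]>t)&(im[:,:,0]-im[:,:,2]<40)).astype(np.uint8)
        m=cv2.morphologyEx(m,cv2.MORPH_CLOSE,np.ones((17,17),np.uint8))
        return cv2.morphologyEx(m,cv2.MORPH_OPEN,np.ones((41,41),np.uint8))
    o=meas(c,(347,269),20,.03,mf,0,"pics/rad.png"); show(t,o)
c2=cap("scene")
im=c2["img"][140:185,255:315,::-1]; A=cv2.resize(im,(600,450),interpolation=cv2.INTER_CUBIC)
cv2.imwrite("pics/rads.png",A)
a=cv2.imread("pics/rad.png"); cv2.imwrite("pics/radb.png",cv2.resize(a,None,fx=2.4,fy=2.4))
```

```text
92 cen [443.  -85.5] rect [443.  -85.5] [49.6 71.7] 1.4 ell [443.  -85.5] [52.7 84.4]
110 cen [442.9 -85.2] rect [442.9 -85.1] [48.3 69.6] 1.4 ell [442.9 -85.2] [51.3 82.2]
125 cen [442.7 -85.2] rect [442.6 -85.1] [47.5 68.3] 1.4 ell [442.7 -85.2] [50.4 80.9][ WARN:0@0.335] global loadsave.cpp:1063 imwrite_ Unsupported depth image for selected encoder is fallbacked to CV_8U.
```

View pics/radb.png

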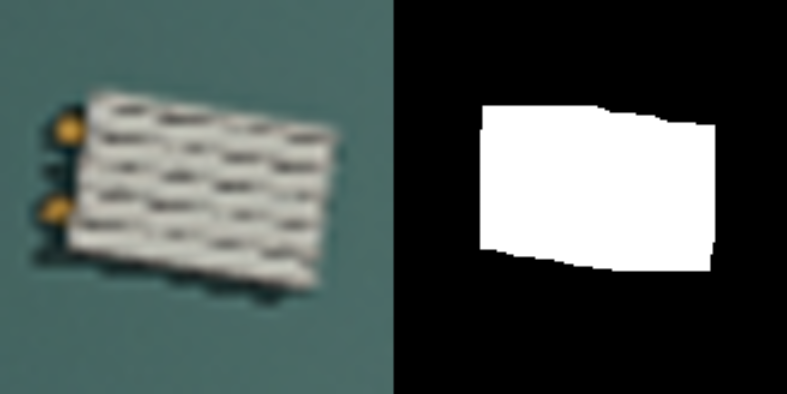

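View pics/rads.png

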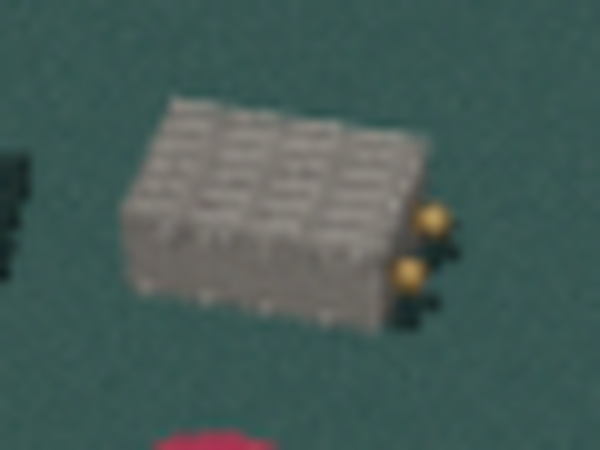

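Run:
```python
from seg import *
c=cap("top"); k=cap("scene")
A=(np.array([(90,90),(337,130),(318,287),(72,248)])+.5)/9.83-.5+[327,249]
A=(np.array([(90,90),(337,130),(318,287),(72,248)])+.5)/9.6-.5+[327,249]
B=(np.array([(428,138),(175,98),(125,205),(388,252)])+.5)/10-.5+[255,140]
for c_,P in ((c,A),(k,B)):
    Q=plane(c_,P,.03)[:,:2]*1000; print(Q.round(1).tolist(),Q.mean(0).round(1), [np.linalg.norm(Q[i]-Q[(i+1)%4]).round(1) for i in range(4)])
    for i,j in((0,1),(3,2)):
        d=Q[i]-Q[j]; print("yaw",np.degrees(np.arctan2(-d[0],d[1])).round(1))
```

```text
[[469.7, -51.1], [461.1, -123.8], [415.2, -119.4], [423.3, -47.4]] [442.3 -85.4] [np.float64(73.3), np.float64(46.2), np.float64(72.4), np.float64(46.5)]
yaw -6.7
yaw -6.5
[[419.1, -44.2], [410.5, -115.6], [457.2, -120.1], [467.6, -47.4]] [438.6 -81.8] [np.float64(71.9), np.float64(46.9), np.float64(73.4), np.float64(48.6)]
yaw -6.9
yaw -8.1
```

```bash
python3 -m jog '[[-0.015,-0.03,0,0,0,7,100],[-0.03,-0.06,0,0,0,14,100],[-0.045,-0.09,0,0,0,21,100],[-0.06,-0.12,0,0,0,28,100],[-0.075,-0.15,0,0,0,35,100]]' 40
python3 -m jog '[[-0.01,-0.01,0,0,0,7,100],[-0.012,-0.017,-0.01,0,0,14,100],[-0.012,-0.017,-0.03,0,0,21,100],[-0.012,-0.017,-0.06,0,0,28,100],[-0.012,-0.017,-0.08,0,0,35,100]]' 
python3 -m jog '[[0,0,0,0,0,3,100],[0,0,0,0,0,3,100],[0,0,0,0,0,3,100]]'
```

```text
time_s: 10.38
ee_pos: [0.4519, -0.0659, 0.1572]
ee_rot: [-2.898, -1.212, 0.003]
force: [0.0, -0.4, 0.5]
grip_width: 0.0853
time_s: 10.8
ee_pos: [0.4403, -0.0817, 0.0759]
ee_rot: [-2.4, -2.025, 0.002]
force: [-0.2, -0.2, -0.7]
grip_width: 0.0855
time_s: 11.05
ee_pos: [0.4409, -0.0823, 0.0774]
ee_rot: [-2.355, -2.078, 0.002]
force: [0.8, -0.3, 0.0]
grip_width: 0.0855
```

```bash
python3 -m jog '[[0,-0.001,-0.02,0,0,0,100],[0,-0.001,-0.045,0,0,0,100],[0,-0.001,-0.06,0,0,0,100],[0,-0.001,-0.07,0,0,0,100],[0,-0.001,-0.07,0,0,0,100]]' 
python3 -m jog '[[0,0,0,0,0,0,30],[0,0,0,0,0,0,30],[0,0,0,0,0,0,30],[0,0,0,0,0,0,30],[0,0,0,0,0,0,30]]' 40
python3 - <<'E'
from seg import *
c=cap("top"); im=c["img"]; cv2.imwrite("pics/top3.png",cv2.resize(im[200:290,165:365,::-1],None,fx=4,fy=4,interpolation=cv2.INTER_CUBIC))
E
```

```text
time_s: 11.47
ee_pos: [0.4404, -0.0835, 0.007]
ee_rot: [-2.353, -2.079, 0.003]
force: [0.3, -0.3, -0.8]
grip_width: 0.0856
time_s: 11.88
ee_pos: [0.4421, -0.084, 0.0093]
ee_rot: [2.353, 2.08, 0.002]
force: [-0.9, 0.0, 6.2]
grip_width: 0.045
```

View pics/top3.png

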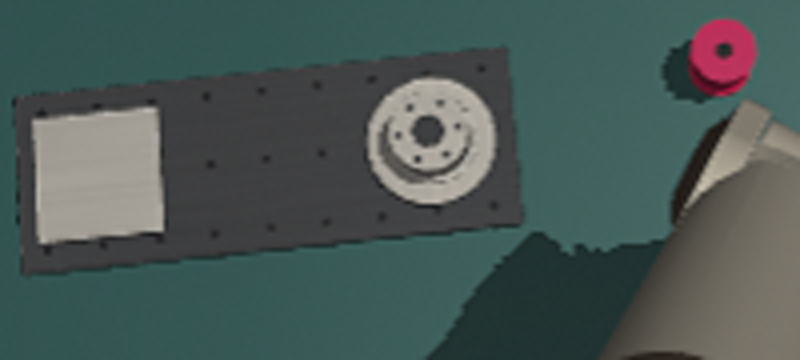

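```bash
cat > wh.py <<'E'
from seg import *
for n,hs,ps in (("top",None,(273,235)),("scene",None,(362,190))):
    c=cap(n)
    u=tuple(proj(c,(.5285,.134,.06))[0].round().astype(int))
    o=meas(c,u,5,.060,lambda im:im[:,:,0]<105,0,f"pics/hubx_{n}.png"); show(n+" hub",o)
    o=meas(c,ps,24,.020,lambda im:im[:,:,0]>108,21,f"pics/px_{n}.png"); show(n+" plate",o)
E
python3 wh.py 2>/dev/null; python3 -c "
import cv2,numpy as np
cv2.imwrite('pics/w3.png',np.vstack([cv2.resize(cv2.imread('pics/%s_%s.png'%(a,b)),(400,200)) for a in('hubx','px') for b in ('top','scene')][:4]).reshape(800,400,3)[:600*2])"
```

```text
top hub cen [529.7 132. ] rect [529.8 132. ] [22.  21.1] 32.2 ell [529.7 132. ] [21.2 21.4]
top plate cen [529.8 132.6] rect [529.6 132.6] [90.6 91.3] 2.6 ell [529.8 132.6] [91.1 91.7]
scene hub cen [529.8 134.4] rect [529.9 134.2] [25.  20.8] 2.4 ell [529.8 134.4] [21.1 24.1]
scene plate cen [520.2 134.9] rect [519.2 131. ] [113.2  93.5] 26.1 ell [519.9 134.8] [ 88.4 117.1]
```

View pics/w3.png

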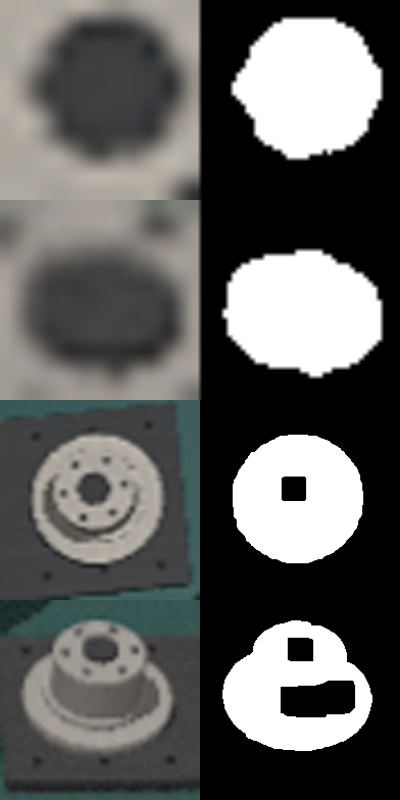

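The wheel is centred on the round plate to within 1 mm in the top view. Now I lift the radio and carry it over the wheel to the square plate.

```bash
python3 -m jog '[[0,0,0.015,0,0,0,30],[0,0,0.04,0,0,0,30],[0,0,0.08,0,0,0,30],[0,0,0.12,0,0,0,30],[0,0,0.12,0,0,0,30]]' 40
python3 -m jog '[[0.004,0.03,0.01,0,0,3,30],[0.009,0.067,0.01,0,0,6,30],[0.013,0.105,0.01,0,0,9,30],[0.017,0.145,0.01,0,0,12,30],[0.022,0.182,0.01,0,0,15.5,30]]' 40
python3 -m jog '[[0.004,0.038,0,0,0,0,30],[0.008,0.076,0,0,0,0,30],[0.012,0.114,0,0,0,0,30],[0.016,0.152,0,0,0,0,30],[0.02,0.19,0,0,0,0,30]]' 40
python3 -m jog '[[0.006,0.038,0,0,0,0,30],[0.009,0.065,0,0,0,0,30],[0.009,0.083,0,0,0,0,30],[0.009,0.083,-0.02,0,0,0,30],[0.009,0.083,-0.05,0,0,0,30]]' 40
python3 -m jog '[[0,0,0,0,0,0,30],[0,0,0,0,0,0,30],[0,0,0,0,0,0,30]]' 40
```

```text
time_s: 12.45
ee_pos: [0.4461, -0.0849, 0.1348]
ee_rot: [2.349, 2.074, 0.014]
force: [1.2, 0.4, -2.6]
grip_width: 0.0455
time_s: 12.87
ee_pos: [0.4627, 0.1003, 0.1384]
ee_rot: [-2.049, -2.381, -0.002]
force: [0.4, -0.6, -2.3]
grip_width: 0.045
time_s: 13.28
ee_pos: [0.4827, 0.2898, 0.138]
ee_rot: [-2.052, -2.379, 0.0]
force: [0.3, 0.2, -3.1]
grip_width: 0.0454
time_s: 13.7
ee_pos: [0.4937, 0.3753, 0.0904]
ee_rot: [2.048, 2.382, 0.012]
force: [0.2, -0.4, -3.0]
grip_width: 0.045
time_s: 13.95
ee_pos: [0.4926, 0.3707, 0.0889]
ee_rot: [2.053, 2.378, 0.0]
force: [1.1, 0.6, -1.7]
grip_width: 0.0451
```

Run:
```python
from seg import *
c=cap("scene"); im=c["img"][120:240,400:520,::-1]; cv2.imwrite("pics/s8.png",cv2.resize(im,(600,600),interpolation=cv2.INTER_CUBIC))
th=np.radians(8.4); ex=np.array([np.cos(th),np.sin(th)]); ey=np.array([-np.sin(th),np.cos(th)])
p=np.array([.4926,.3707])
for s in(-1,1):
  for zz in (.111,.081):
    X=np.r_[p+.023*ex+s*.036*ey,zz]; print(s,zz,((proj(c,X)[0]+.5-[400,120])*5).round(1))
```

```text
-1 0.111 [257.2 233.3]
-1 0.081 [243.9 281. ]
1 0.111 [409.1 231.2]
1 0.081 [392.8 278.9]
```

View pics/s8.png

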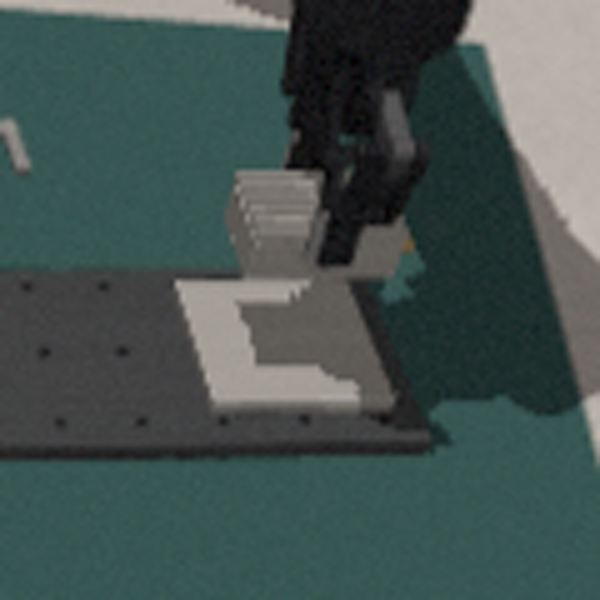

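```bash
python3 -m jog '[[0,0,-0.02,0,0,0,30],[0,0,-0.04,0,0,0,30],[0,0,-0.05,0,0,0,30],[0,0,-0.056,0,0,0,30],[0,0,-0.056,0,0,0,30]]' 40
python3 -m jog '[[0,0,-0.002,0,0,0,30],[0,0,-0.003,0,0,0,30],[0,0,-0.004,0,0,0,30],[0,0,-0.004,0,0,0,30]]' 40
```

```text
time_s: 14.42
ee_pos: [0.4921, 0.3706, 0.0319]
ee_rot: [-2.052, -2.379, 0.001]
force: [0.2, -0.1, -2.3]
grip_width: 0.0451
time_s: 14.75
ee_pos: [0.493, 0.3716, 0.0294]
ee_rot: [2.052, 2.379, 0.003]
force: [-0.2, -0.3, 2.5]
grip_width: 0.0449
```

```bash
python3 -m jog '[[0,0,0,0,0,0,55],[0,0,0,0,0,0,100],[0,0,0,0,0,0,100],[0,0,0,0,0,0,100]]'
python3 -m jog '[[0,0,0.02,0,0,0,100],[0,0,0.05,0,0,0,100],[0,0,0.085,0,0,0,100],[0,0,0.12,0,0,0,100],[-0.005,-0.03,0.12,0,0,0,100]]'
python3 -m jog '[[-0.005,-0.04,0,0,0,0,100],[-0.01,-0.08,0,0,0,-4,100],[-0.015,-0.12,0,0,0,-4.5,100],[-0.02,-0.16,0,0,0,-4.5,100],[-0.025,-0.2,0,0,0,-4.5,100]]'
python3 -m jog '[[-0.005,-0.04,0,0,0,0,100],[-0.01,-0.08,0,0,0,0,100],[-0.013,-0.12,0,0,0,0,100],[-0.017,-0.16,0,0,0,0,100],[-0.02,-0.2,0,0,0,0,100]]'
python3 -m jog '[[-0.001,-0.04,0,0,0,0,100],[-0.002,-0.08,0,0,0,0,100],[-0.002,-0.12,0,0,0,0,100],[-0.002,-0.15,-0.01,0,0,0,100],[-0.002,-0.15,-0.03,0,0,0,100]]'
```

```text
time_s: 15.08
ee_pos: [0.4924, 0.3712, 0.0284]
ee_rot: [2.052, 2.379, 0.001]
force: [-0.3, 0.3, -0.1]
grip_width: 0.0807
time_s: 15.5
ee_pos: [0.491, 0.3505, 0.156]
ee_rot: [2.044, 2.386, 0.026]
force: [1.4, 2.2, 1.2]
grip_width: 0.0857
time_s: 15.92
ee_pos: [0.4618, 0.1393, 0.1485]
ee_rot: [2.143, 2.297, 0.001]
force: [0.7, -0.1, 0.3]
grip_width: 0.0855
time_s: 16.33
ee_pos: [0.4417, -0.0607, 0.1486]
ee_rot: [2.143, 2.297, 0.001]
force: [1.8, -1.0, 0.4]
grip_width: 0.0854
time_s: 16.75
ee_pos: [0.4418, -0.2177, 0.1207]
ee_rot: [2.147, 2.28, 0.0]
force: [0.1, -0.2, 0.5]
grip_width: 0.0854
```

Run:
```python
from seg import *
t=cap("top"); k=cap("scene")
a=cv2.resize(t["img"][215:270,165:220,::-1],(400,400),interpolation=cv2.INTER_CUBIC)
b=cv2.resize(k["img"][160:215,430:485,::-1],(400,400),interpolation=cv2.INTER_CUBIC)
cv2.imwrite("pics/rd9.png",np.hstack([a,b]))
print(manip.observe()["ee_pos"],manip.observe()["joint_pos"])
```

```text
[ 0.43806466 -0.20999095  0.11637557] [-0.00418126  0.36967794  0.46940289  2.07365326 -0.23966397  0.75359507
  0.67967021]
```

View pics/rd9.png

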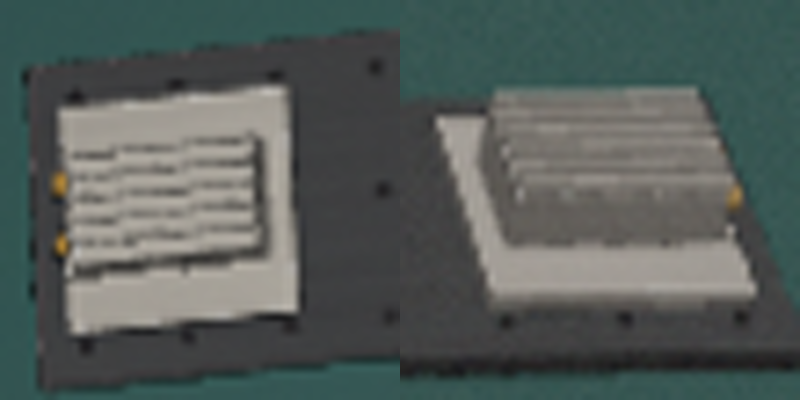

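Run:
```python
from seg import *
t=cap("top"); k=cap("scene")
f=400/55
th=np.radians(8.5); ex=np.array([np.cos(th),np.sin(th)]); ey=np.array([-np.sin(th),np.cos(th)])
def loc(c,org,pts,z,cen):
    P=plane(c,(np.array(pts)+.5)/f-.5+org,z)[:,:2]*1000-cen
    print((np.c_[P@ex,P@ey]).round(1).tolist())
cs=np.array([492.7,372.6]); ct=np.array([494.2,369.3])
loc(k,[430,160],[(36,118),(295,108),(355,292),(92,296)],.02,cs) # plate (far-right hidden)
loc(k,[430,160],[(108,245),(328,240)],.02,cs)
loc(k,[430,160],[(97,92),(297,88),(326,178),(115,190)],.05,cs)
loc(t,[165,215],[(60,105),(287,88),(298,313),(72,333)],.02,ct)
loc(t,[165,215],[(66,152),(253,135),(262,252),(74,270)],.05,ct)
```

```text
[[-45.9, -44.8], [-49.1, 49.4], [44.7, 44.3], [44.5, -45.3]]
[[19.9, -34.1], [19.2, 42.2]]
[[-25.4, -33.6], [-26.0, 36.4], [20.1, 33.7], [24.3, -38.9]]
[[45.9, 44.7], [43.4, -45.3], [-46.2, -44.6], [-45.0, 43.9]]
[[21.0, 35.0], [20.2, -37.4], [-25.5, -38.4], [-25.1, 33.9]]
```

```bash
cat > dm.py <<'E'
from seg import *
def depthavg(n,k=8):
    cs=[cap(n) for _ in range(k)]
    d=np.stack([c["depth"] for c in cs]); d[d==0]=np.nan
    c=cs[0]; c["depth"]=np.nan_to_num(np.nanmedian(d,0)); c["img"]=np.mean([x["img"] for x in cs],0).astype(np.uint8)
    return c
def dmeas(c,cen,rad,ztop,tol):
    """centroid/rect of depth pixels with height within tol of top, within rad of cen (m)"""
    P=cloud(c); m=(abs(P[...,2]-ztop)<tol)&(np.hypot(P[...,0]-cen[0],P[...,1]-cen[1])<rad)
    m=m.astype(np.uint8)
    v,u=np.nonzero(m); Q=plane(c,np.c_[u,v],ztop)[:,:2]*1000
    return Q
E
python3 - <<'E' 2>/dev/null
from dm import *
th=np.radians(8.5); ex=np.array([np.cos(th),np.sin(th)]); ey=np.array([-np.sin(th),np.cos(th)])
for n,cs in (("top",[494.2,369.3]),("scene",[492.7,372.6])):
    c=depthavg(n); Q=dmeas(c,np.array(cs)/1000,.060,.05,.008)-cs
    L=np.c_[Q@ex,Q@ey]; r=cv2.minAreaRect(L.astype(np.float32))
    print(n,len(Q),L.mean(0).round(2),np.round(r[0],1),np.round(r[1],1),round(r[2],1), np.percentile(L,[1,99],axis=0).round(1).tolist())
    np.save(f"pics/{n}_img.npy",c["img"])
    a=c["img"][215:270,165:220,::-1] if n=="top" else c["img"][160:215,430:485,::-1]
    cv2.imwrite(f"pics/avg_{n}.png",cv2.resize(a,(600,600),interpolation=cv2.INTER_CUBIC))
E
```

```text
top 413 [-1.04 -1.16] [-1. -1.] [73.6 46.9] 89.9 [[-24.1, -37.1], [22.1, 34.6]]
scene 461 [ 2.55 -1.86] [ 2.2 -1.9] [75.8 55.4] 88.7 [[-25.5, -38.8], [29.8, 35.0]]
```

View pics/avg_top.png

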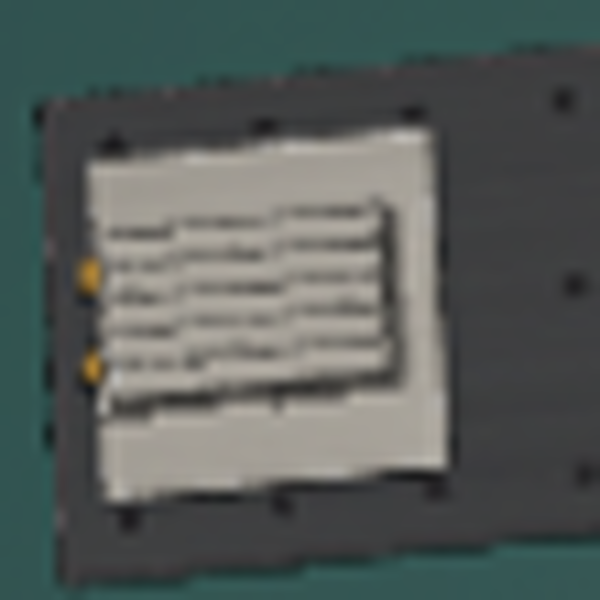

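View pics/avg_scene.png

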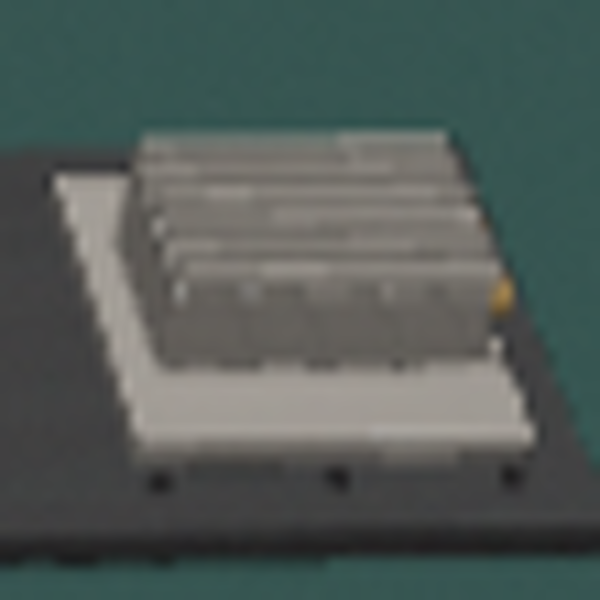

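The radio is square on its plate, with about −1, −1 mm centring error. That is acceptable, so I go down to the battery.

```bash
python3 -m jog '[[0.002,-0.001,-0.02,0,0,0,100],[0.002,-0.001,-0.05,0,0,0,100],[0.002,-0.001,-0.08,0,0,0,100],[0.002,-0.001,-0.1,0,0,0,100],[0.002,-0.001,-0.106,0,0,0,100]]'
python3 -m jog '[[0,0,0,0,0,0,100],[0,0,0,0,0,0,60],[0,0,0,0,0,0,45],[0,0,0,0,0,0,40],[0,0,0,0,0,0,40]]' 20
python3 -m jog '[[0,0,0,0,0,0,40],[0,0,0,0,0,0,40],[0,0,0,0,0,0,40]]' 60
```

```text
time_s: 18.17
ee_pos: [0.44, -0.209, 0.0093]
ee_rot: [-2.14, -2.293, 0.003]
force: [-1.1, -0.2, -0.8]
grip_width: 0.0855
time_s: 18.58
ee_pos: [0.4426, -0.2105, 0.0136]
ee_rot: [2.143, 2.295, 0.001]
force: [-2.9, 0.2, 7.2]
grip_width: 0.0556
time_s: 18.83
ee_pos: [0.4427, -0.2105, 0.0138]
ee_rot: [2.143, 2.295, 0.001]
force: [-3.0, 0.3, 10.3]
grip_width: 0.0549
```

```bash
python3 -m jog '[[0,0,0.012,0,0,0,40],[0,0,0.04,0,0,0,40],[0,0,0.075,0,0,0,40],[0,0,0.11,0,0,0,40],[0,0,0.13,0,0,0,40]]' 60
python3 -m jog '[[0.005,0.03,0,0,0,-6,40],[0.01,0.06,0,0,0,-12,40],[0.015,0.09,0,0,0,-18,40],[0.02,0.12,0,0,0,-24,40],[0.025,0.15,0,0,0,-30,40]]' 60
python3 -m jog '[[0.005,0.03,0,0,0,-6,40],[0.01,0.06,0,0,0,-12,40],[0.015,0.09,0,0,0,-18,40],[0.02,0.12,0,0,0,-24,40],[0.025,0.15,0,0,0,-30,40]]' 60
python3 -m jog '[[0.005,0.03,0,0,0,-6,40],[0.01,0.06,0,0,0,-12,40],[0.015,0.09,0,0,0,-18,40],[0.018,0.12,0,0,0,-25.4,40],[0.018,0.15,0,0,0,-25.4,40]]' 60
python3 -m jog '[[0,0.014,0,0,0,0,40],[0,0.014,-0.02,0,0,0,40],[0,0.014,-0.03,0,0,0,40],[0,0.014,-0.03,0,0,0,40],[0,0.014,-0.03,0,0,0,40]]' 60
python3 -c "
from cell import manip;s=manip.observe();print(s['joint_pos'],s['moment'])"
```

```text
time_s: 19.25
ee_pos: [0.4433, -0.2105, 0.146]
ee_rot: [2.142, 2.294, 0.003]
force: [1.5, -1.1, -5.1]
grip_width: 0.0548
time_s: 19.67
ee_pos: [0.4669, -0.0582, 0.1429]
ee_rot: [-2.669, -1.656, -0.001]
force: [-0.3, -0.1, -4.6]
grip_width: 0.0551
time_s: 20.08
ee_pos: [0.4917, 0.0919, 0.1428]
ee_rot: [-3.006, -0.91, -0.0]
force: [0.4, 0.5, -5.6]
grip_width: 0.055
time_s: 20.5
ee_pos: [0.5101, 0.2419, 0.1428]
ee_rot: [-3.133, -0.225, -0.001]
force: [-0.4, -0.2, -6.2]
grip_width: 0.0546
time_s: 20.92
ee_pos: [0.5093, 0.2523, 0.1117]
ee_rot: [3.131, 0.232, -0.004]
force: [-0.8, -0.6, -4.6]
grip_width: 0.0547
[-0.99156185  0.54606519  0.63002674  1.8824651  -0.41823332  0.8504259
 -1.57135341] [-0.05127182 -0.02956764 -0.03989014]
```

```bash
python3 -m jog '[[0.001,0.001,-0.03,0,0,0,40],[0.001,0.001,-0.055,0,0,0,40],[0.001,0.001,-0.07,0,0,0,40],[0.001,0.001,-0.076,0,0,0,40],[0.001,0.001,-0.076,0,0,0,40]]' 60
python3 -m jog '[[0,0,-0.003,0,0,0,40],[0,0,-0.005,0,0,0,40],[0,0,-0.006,0,0,0,40],[0,0,-0.006,0,0,0,40]]' 60
```

```text
time_s: 21.33
ee_pos: [0.5109, 0.2536, 0.0356]
ee_rot: [3.132, 0.232, -0.003]
force: [0.1, 0.1, -5.0]
grip_width: 0.055
time_s: 21.67
ee_pos: [0.5118, 0.2554, 0.031]
ee_rot: [-3.132, -0.234, -0.002]
force: [-0.1, -0.3, -5.1]
grip_width: 0.0549
```

Run:
```python
from seg import *
k=cap("scene")
cv2.imwrite("pics/s10.png",cv2.resize(k["img"][120:230,330:500,::-1],None,fx=4.5,fy=4.5,interpolation=cv2.INTER_CUBIC))
print(manip.observe()["ee_pos"],manip.observe()["force"])
```

```text
[0.51165459 0.25536239 0.03091249] [ 0.68038125  0.69113155 -5.425908  ]
```

View pics/s10.png

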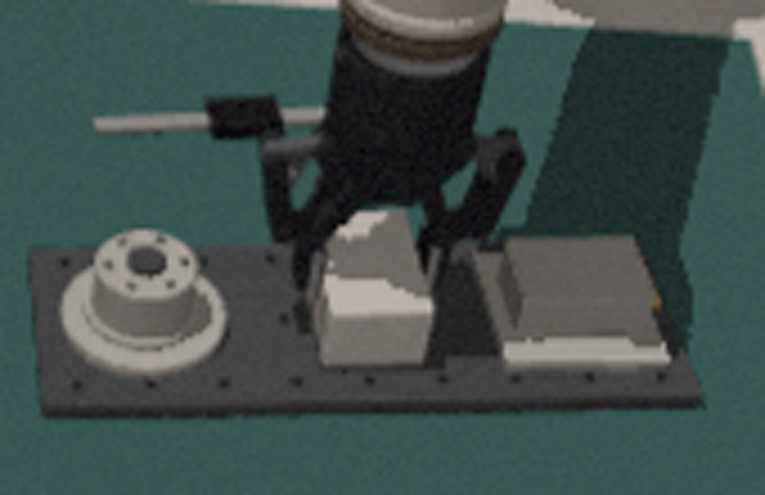

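```bash
python3 -m jog '[[-0.001,-0.002,-0.001,0,0,0,40],[-0.001,-0.002,-0.002,0,0,0,40],[-0.001,-0.002,-0.003,0,0,0,40],[-0.001,-0.002,-0.003,0,0,0,40]]' 60
python3 -m jog '[[0,0,-0.001,0,0,0,40],[0,0,-0.002,0,0,0,40],[0,0,-0.002,0,0,0,40]]' 60
```

```text
time_s: 22.05
ee_pos: [0.5101, 0.253, 0.0271]
ee_rot: [3.133, 0.234, -0.0]
force: [-0.6, 0.4, -5.5]
grip_width: 0.0547
time_s: 22.3
ee_pos: [0.5104, 0.2531, 0.0259]
ee_rot: [-3.132, -0.234, 0.0]
force: [-2.1, -1.5, 4.0]
grip_width: 0.0547
```

Run:
```python
from seg import *
k=cap("scene")
im=k["img"][160:215,390:445,::-1]; cv2.imwrite("pics/s11.png",cv2.resize(im,(605,605),interpolation=cv2.INTER_CUBIC))
th=np.radians(8.5); ex=np.array([np.cos(th),np.sin(th)]); ey=np.array([-np.sin(th),np.cos(th)]); p=np.array([.5103,.2536])
for a,b,z in [(42,-28,.012),(42,28,.012),(42,-28,.052),(42,28,.052),(65,-28,.012),(65,28,.012)]:
    print(a,b,z,((proj(k,np.r_[p+a/1e3*ex+b/1e3*ey,z])[0]+.5-[390,160])*11).round(0))
```

```text
42 -28 0.012 [114. 473.]
42 28 0.012 [362. 469.]
42 -28 0.052 [138. 344.]
42 28 0.052 [393. 340.]
65 -28 0.012 [131. 547.]
65 28 0.012 [382. 542.]
```

View pics/s11.png

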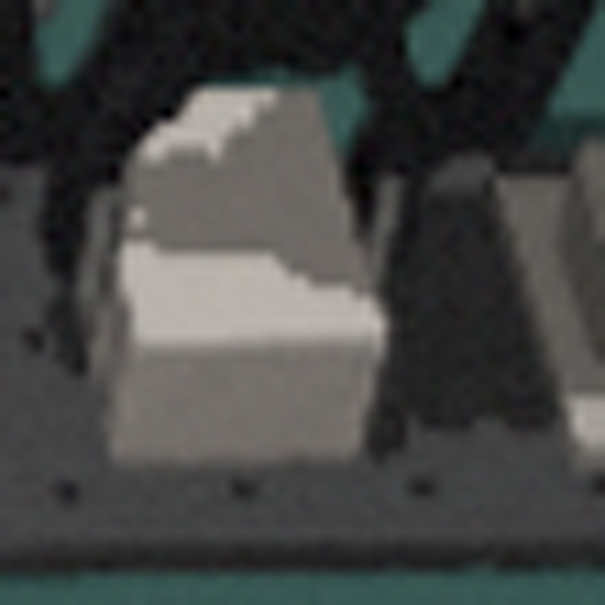

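```bash
python3 -m jog '[[0,0,0,0,0,0,50],[0,0,0,0,0,0,70],[0,0,0,0,0,0,100],[0,0,0,0,0,0,100],[0,0,0,0,0,0,100]]'
python3 -m jog '[[0,0,0.02,0,0,0,100],[0,0,0.05,0,0,0,100],[0,0,0.085,0,0,0,100],[0,0,0.12,0,0,0,100],[0,0,0.13,0,0,0,100]]'
python3 -m jog '[[0.004,-0.03,0,0,0,6,100],[0.008,-0.07,0,0,0,12,100],[0.013,-0.11,0,0,0,18,100],[0.018,-0.15,0,0,0,24,100],[0.024,-0.19,0,0,0,30,100]]'
python3 -m jog '[[0.006,-0.04,0,0,0,6,100],[0.012,-0.08,0,0,0,12,100],[0.018,-0.12,0,0,0,18,100],[0.024,-0.16,0,0,0,23,100],[0.03,-0.2,0,0,0,23,100]]'
python3 -m jog '[[0.005,-0.04,0,0,0,0,100],[0.01,-0.08,0,0,0,0,100],[0.015,-0.12,0,0,0,0,100],[0.022,-0.16,0,0,0,0,100],[0.024,-0.188,-0.02,0,0,0,100]]'
python3 -m jog '[[0,0,-0.02,0,0,0,100],[0,0,-0.04,0,0,0,100],[0,0,-0.05,0,0,0,100],[0,0,-0.05,0,0,0,100],[0,0,-0.05,0,0,0,100]]'
```

```text
time_s: 22.77
ee_pos: [0.5107, 0.2532, 0.0254]
ee_rot: [-3.133, -0.234, -0.001]
force: [-0.3, 0.2, -0.6]
grip_width: 0.0856
time_s: 23.18
ee_pos: [0.5134, 0.2539, 0.1603]
ee_rot: [-3.13, -0.233, -0.011]
force: [1.7, -0.1, 1.0]
grip_width: 0.0859
time_s: 23.6
ee_pos: [0.534, 0.0616, 0.1551]
ee_rot: [-2.962, -1.046, -0.0]
force: [1.2, -0.2, 0.4]
grip_width: 0.0848
time_s: 24.02
ee_pos: [0.5642, -0.1389, 0.1551]
ee_rot: [-2.695, -1.614, -0.001]
force: [1.6, 0.9, 0.6]
grip_width: 0.0854
time_s: 24.43
ee_pos: [0.5905, -0.3314, 0.1388]
ee_rot: [2.694, 1.6, 0.005]
force: [0.4, -0.4, 1.0]
grip_width: 0.0856
time_s: 24.85
ee_pos: [0.5881, -0.3243, 0.0847]
ee_rot: [-2.698, -1.608, 0.001]
force: [0.0, 0.2, 0.7]
grip_width: 0.0854
```

```bash
python3 - <<'E' 2>/dev/null
from dm import *
print(manip.observe()["joint_pos"])
th=np.radians(8.5); ex=np.array([np.cos(th),np.sin(th)]); ey=np.array([-np.sin(th),np.cos(th)])
for n,cs in (("top",[511.9,250.9]),("scene",[510.3,253.8])):
    c=depthavg(n,4); Q=dmeas(c,np.array(cs)/1000,.060,.052,.008)-cs
    L=np.c_[Q@ex,Q@ey]; r=cv2.minAreaRect(L.astype(np.float32))
    print(n,len(Q),L.mean(0).round(2),np.round(r[0],1),np.round(r[1],1),round(r[2],1))
    u=tuple(proj(c,(cs[0]/1e3,cs[1]/1e3,.052))[0].round().astype(int))
    o=meas(c,u,22,.052,lambda im:im[:,:,0]>140,0,f"pics/b_{n}.png"); show(n,o); d=(o[0]-cs); print((d@ex).round(2),(d@ey).round(2))
    a=c["img"]
    if n=="top": cv2.imwrite("pics/t12.png",cv2.resize(a[180:290,160:310,::-1],None,fx=4,fy=4,interpolation=cv2.INTER_CUBIC))
    else: cv2.imwrite("pics/s12.png",cv2.resize(a[130:240,100:250,::-1],None,fx=4,fy=4,interpolation=cv2.INTER_CUBIC))
E
```

```text
[ 0.13062078  0.7121182   0.48618709  1.61954953 -0.39678136  0.91102722
  0.26711242]
top 598 [-1.89 -1.25] [-1.2 -1.8] [56.9 84.4] 89.9
top cen [511.5 250.5] rect [511.6 250.5] [83.2 55.6] 8.7 ell [511.6 250.5] [62.1 98.4]
-0.42 -0.31
scene 586 [ 4.12 -1.89] [ 4.  -1.9] [91.9 58. ] 0.2
scene cen [511.1 252.9] rect [511.2 252.9] [86.  56.1] 8.3 ell [511.1 252.9] [64.  99.8]
0.62 -1.02
```

View pics/t12.png

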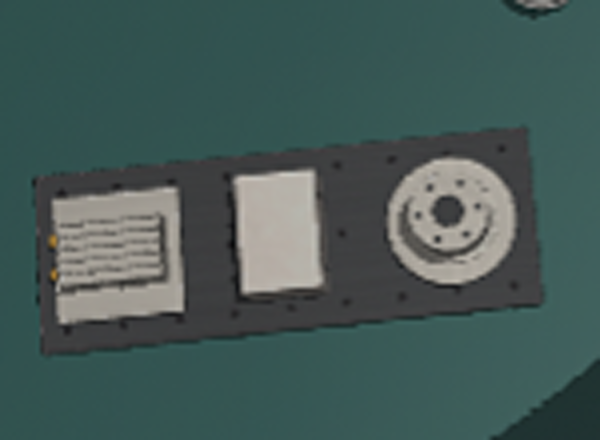

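View pics/s12.png

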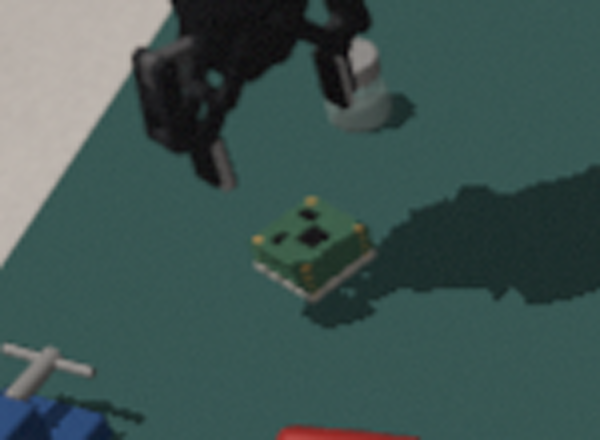

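The battery is centred and aligned within 0.5 mm (top view). The stack at (313,248) is between the open fingers, so I go down and squeeze it once in each direction to centre it.

```bash
python3 -m jog '[[0,-0.001,-0.02,0,0,0,100],[0,-0.001,-0.045,0,0,0,100],[0,-0.001,-0.06,0,0,0,100],[0,-0.001,-0.074,0,0,0,100],[0,-0.001,-0.077,0,0,0,100]]'
python3 -m jog '[[0,0,0,0,0,0,80],[0,0,0,0,0,0,70],[0,0,0,0,0,0,60],[0,0,0,0,0,0,50],[0,0,0,0,0,0,50]]' 20
```

```text
time_s: 25.67
ee_pos: [0.5866, -0.3248, 0.0054]
ee_rot: [-2.696, -1.606, 0.003]
force: [0.1, 0.5, -0.1]
grip_width: 0.0856
time_s: 26.08
ee_pos: [0.5891, -0.3265, 0.0095]
ee_rot: [2.698, 1.606, 0.002]
force: [-0.1, -0.5, 2.4]
grip_width: 0.0532
```

```bash
python3 -m jog '[[0,0,0,0,0,0,100],[0,0,0,0,0,0,100],[0,0,0,0,0,0,100],[0,0,0,0,0,0,100],[0,0,0.02,0,0,0,100]]'
python3 -m jog '[[0,0,0.01,0,0,7,100],[0,0,0.01,0,0,14,100],[0,0,0.01,0,0,21,100],[0,0,0.01,0,0,28,100],[0,0,0.01,0,0,35,100]]'
python3 -m jog '[[0,0,0,0,0,7,100],[0,0,0,0,0,14,100],[0,0,0,0,0,21,100],[0,0,0,0,0,28,100],[0,0,0,0,0,35,100]]'
python3 -m jog '[[0,0,0,0,0,7,100],[0,0,0,0,0,14,100],[0,0,0,0,0,20,100],[0,0,-0.01,0,0,20,100],[0,0,-0.03,0,0,20,100]]'
python3 -m jog '[[0,0,0,0,0,0,100],[0,0,0,0,0,0,75],[0,0,0,0,0,0,60],[0,0,0,0,0,0,50],[0,0,0,0,0,0,40]]' 20
python3 -m jog '[[0,0,0,0,0,0,40],[0,0,0,0,0,0,40],[0,0,0,0,0,0,40]]' 30
```

```text
time_s: 26.5
ee_pos: [0.5854, -0.324, 0.0245]
ee_rot: [-2.694, -1.605, 0.006]
force: [-0.2, -0.0, -0.8]
grip_width: 0.0854
time_s: 26.92
ee_pos: [0.5882, -0.3259, 0.0383]
ee_rot: [-2.084, -2.351, 0.0]
force: [-0.1, -0.1, -0.5]
grip_width: 0.0853
time_s: 27.33
ee_pos: [0.5881, -0.326, 0.0381]
ee_rot: [-1.28, -2.868, 0.0]
force: [0.2, -0.1, 0.8]
grip_width: 0.0855
time_s: 27.75
ee_pos: [0.5903, -0.3275, 0.0102]
ee_rot: [0.776, 3.039, -0.001]
force: [0.3, -0.7, 0.6]
grip_width: 0.0853
time_s: 28.17
ee_pos: [0.589, -0.3263, 0.0092]
ee_rot: [0.772, 3.044, -0.001]
force: [0.4, -0.4, -0.7]
grip_width: 0.0536
time_s: 28.42
ee_pos: [0.5889, -0.3262, 0.0091]
ee_rot: [0.772, 3.044, -0.0]
force: [-0.4, 0.7, 2.3]
grip_width: 0.0529
```

```bash
python3 -m jog '[[0,0,0.015,0,0,0,40],[0,0,0.045,0,0,0,40],[0,0,0.08,0,0,0,40],[0,0,0.115,0,0,0,40],[0,0,0.14,0,0,0,40]]' 40
python3 -m jog '[[-0.005,0.035,0,0,0,-5,40],[-0.01,0.07,0,0,0,-10,40],[-0.015,0.11,0,0,0,-15,40],[-0.02,0.15,0,0,0,-20,40],[-0.026,0.19,0,0,0,-25,40]]' 40
python3 -m jog '[[-0.005,0.04,0,0,0,-5,40],[-0.01,0.08,0,0,0,-10,40],[-0.016,0.12,0,0,0,-15,40],[-0.021,0.16,0,0,0,-20,40],[-0.026,0.195,0,0,0,-25,40]]' 40
python3 -m jog '[[-0.005,0.04,0,0,0,-3.1,40],[-0.01,0.08,0,0,0,-3.1,40],[-0.016,0.12,0,0,0,-3.1,40],[-0.021,0.155,0,0,0,-3.1,40],[-0.026,0.19,0,0,0,-3.1,40]]' 40
python3 -m jog '[[0,0.004,-0.01,0,0,0,40],[0,0.004,-0.03,0,0,0,40],[0,0.004,-0.05,0,0,0,40],[0,0.004,-0.05,0,0,0,40],[0,0.004,-0.05,0,0,0,40]]' 40
```

```text
time_s: 28.83
ee_pos: [0.5891, -0.3265, 0.1525]
ee_rot: [0.772, 3.042, -0.001]
force: [0.7, -1.1, -0.5]
grip_width: 0.0528
time_s: 29.25
ee_pos: [0.5617, -0.1343, 0.1493]
ee_rot: [1.42, 2.802, 0.001]
force: [0.8, 0.4, -1.2]
grip_width: 0.0527
time_s: 29.67
ee_pos: [0.5354, 0.0621, 0.1492]
ee_rot: [-1.99, -2.43, -0.002]
force: [1.0, 0.5, -1.2]
grip_width: 0.0527
time_s: 30.08
ee_pos: [0.5094, 0.2513, 0.1493]
ee_rot: [-2.051, -2.38, -0.001]
force: [0.5, -0.1, -0.2]
grip_width: 0.0529
time_s: 30.5
ee_pos: [0.5093, 0.2523, 0.0979]
ee_rot: [-2.051, -2.378, 0.004]
force: [0.4, -0.2, -1.1]
grip_width: 0.0526
```

```bash
python3 -m jog '[[0.001,0,-0.015,0,0,0,40],[0.001,0,-0.025,0,0,0,40],[0.001,0,-0.03,0,0,0,40],[0.001,0,-0.03,0,0,0,40],[0.001,0,-0.03,0,0,0,40]]' 40
python3 -m jog '[[0,0,-0.002,0,0,0,40],[0,0,-0.003,0,0,0,40],[0,0,-0.004,0,0,0,40],[0,0,-0.004,0,0,0,40]]' 40
```

```text
time_s: 30.92
ee_pos: [0.5114, 0.2529, 0.0686]
ee_rot: [-2.052, -2.379, 0.0]
force: [-0.2, -0.8, -0.4]
grip_width: 0.0532
time_s: 31.25
ee_pos: [0.5113, 0.2531, 0.0643]
ee_rot: [2.052, 2.379, 0.0]
force: [0.1, -0.1, -0.8]
grip_width: 0.0527
```

```bash
python3 -m jog '[[-0.0005,0,-0.001,0,0,0,40],[-0.0005,0,-0.002,0,0,0,40],[-0.0005,0,-0.002,0,0,0,40]]' 40
python3 -m jog '[[0,0,-0.001,0,0,0,40],[0,0,-0.0015,0,0,0,40],[0,0,-0.0015,0,0,0,40]]' 40
python3 - <<'E'
from seg import *
k=cap("scene")
cv2.imwrite("pics/s13.png",cv2.resize(k["img"][140:230,360:470,::-1],None,fx=6,fy=6,interpolation=cv2.INTER_CUBIC))
E
```

```text
time_s: 31.5
ee_pos: [0.5106, 0.253, 0.0621]
ee_rot: [-2.052, -2.379, 0.0]
force: [-0.1, 0.5, -1.2]
grip_width: 0.0528
time_s: 31.75
ee_pos: [0.5108, 0.2531, 0.061]
ee_rot: [-2.052, -2.379, -0.0]
force: [-1.7, -1.3, 3.2]
grip_width: 0.0532
```

View pics/s13.png

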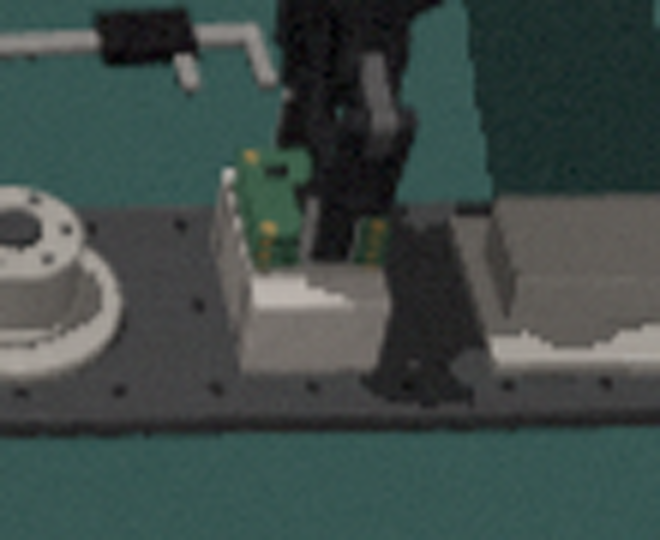

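The stack rests on the battery (contact force +3 N) and looks aligned in the picture at (320,220). I release and retreat.

```bash
python3 -m jog '[[0,0,0,0,0,0,65],[0,0,0,0,0,0,100],[0,0,0,0,0,0,100],[0,0,0,0,0,0,100],[0,0,0,0,0,0,100]]'
python3 -m jog '[[0,0,0.015,0,0,0,100],[0,0,0.04,0,0,0,100],[0,0,0.08,0,0,0,100],[0,0,0.12,0,0,0,100],[0,0,0.15,0,0,0,100]]'
python3 -m jog '[[0.01,-0.04,0,0,0,0,100],[0.01,-0.08,0,0,0,0,100],[0.01,-0.12,0,0,0,0,100],[0.01,-0.16,0,0,0,0,100],[0.01,-0.2,0,0,0,0,100]]'
python3 -m jog '[[0,-0.04,0,0,0,0,100],[0,-0.08,0,0,0,0,100],[0,-0.12,0,0,0,0,100],[0,-0.16,0,0,0,0,100],[0,-0.2,0,0,0,0,100]]'
python3 -m jog '[[0,0,0,0,0,0,100],[0,0,0,0,0,0,100],[0,0,0,0,0,0,100]]'
python3 - <<'E' 2>/dev/null
from dm import *
th=np.radians(8.5); ex=np.array([np.cos(th),np.sin(th)]); ey=np.array([-np.sin(th),np.cos(th)])
G=lambda im:(im[:,:,1]-im[:,:,2]>14)
for n,cs in (("top",[511.9,250.9]),("scene",[510.3,253.8])):
    c=depthavg(n,3); a=c["img"]
    u=tuple(proj(c,(cs[0]/1e3,cs[1]/1e3,.076))[0].round().astype(int))
    o=meas(c,u,22,.076,G,15,f"pics/st_{n}.png"); show(n,o); d=np.array(o[1][0])-cs; print((d@ex).round(2),(d@ey).round(2))
    cv2.imwrite(f"pics/f_{n}.png",cv2.resize(a[180:290,160:360,::-1] if n=="top" else a[130:240,310:510,::-1],None,fx=4,fy=4,interpolation=cv2.INTER_CUBIC))
    cv2.imwrite(f"pics/full_{n}.png",a[:,:,::-1])
E
python3 wh.py 2>/dev/null | grep -v "scene plate"
```

```text
time_s: 32.22
ee_pos: [0.5108, 0.253, 0.0607]
ee_rot: [-2.052, -2.379, 0.0]
force: [0.8, -0.4, 0.4]
grip_width: 0.0855
time_s: 32.63
ee_pos: [0.5115, 0.2532, 0.2138]
ee_rot: [2.051, 2.378, 0.004]
force: [1.4, -0.0, 0.6]
grip_width: 0.0854
time_s: 33.05
ee_pos: [0.5204, 0.0513, 0.211]
ee_rot: [2.051, 2.379, 0.001]
force: [0.4, -0.1, 0.0]
grip_width: 0.0854
time_s: 33.47
ee_pos: [0.5204, -0.1488, 0.211]
ee_rot: [2.051, 2.379, 0.001]
force: [1.3, -0.1, 0.5]
grip_width: 0.0856
time_s: 33.72
ee_pos: [0.5206, -0.1465, 0.2105]
ee_rot: [-2.052, -2.378, -0.001]
force: [0.2, 1.4, -0.3]
grip_width: 0.0852
top cen [512.  249.6] rect [512.  249.5] [55.1 56.2] 9.0 ell [512.  249.6] [62.8 63.9]
-0.11 -1.39
scene cen [517.9 251.9] rect [519.5 252.1] [73.3 58. ] 8.5 ell [518.1 251.8] [64.5 80.5]
8.85 -3.01
top hub cen [529.7 131.9] rect [529.6 131.8] [21.5 21.6] 48.4 ell [529.7 132. ] [21.2 21.5]
top plate cen [529.8 132.6] rect [529.6 132.5] [90.8 91.1] 3.2 ell [529.8 132.6] [90.9 91.7]
scene hub cen [529.7 134.4] rect [529.9 134.6] [24.9 20.2] 3.1 ell [529.7 134.4] [21.1 24.3]
```

View pics/f_top.png

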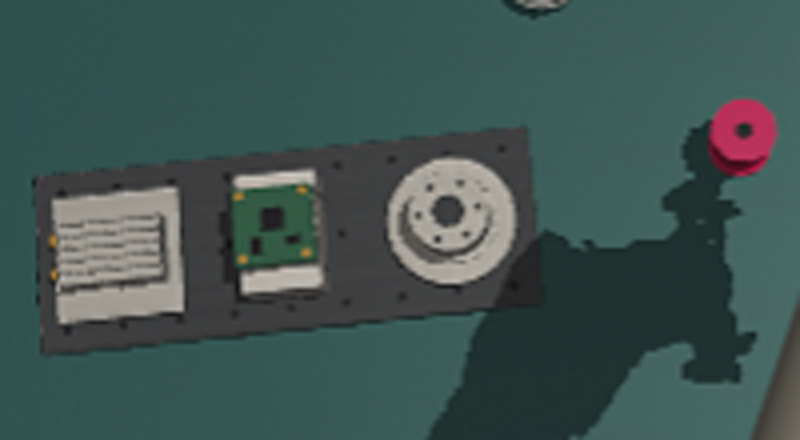

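View pics/f_scene.png

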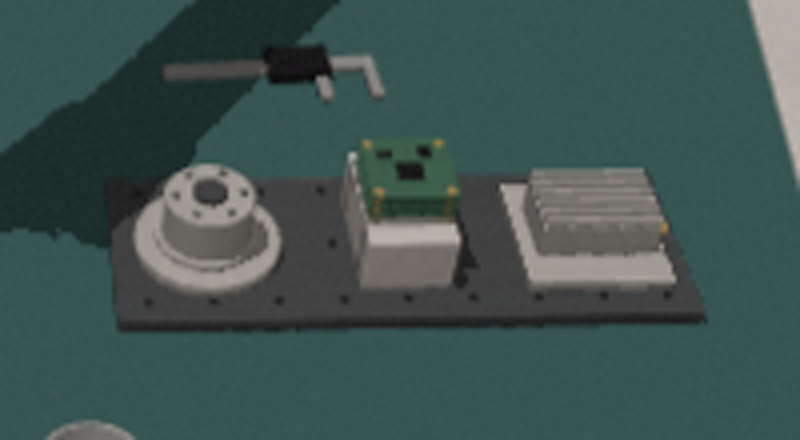

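View pics/full_scene.png

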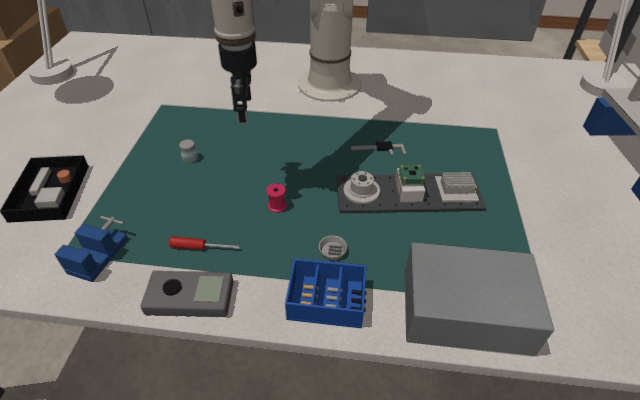

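Every unit is upright and in place. The reel (276,198), jar (188,151) and screwdriver (190,243) are at the same pixels as in the first picture, and the arm is clear. I hand in the job.

```bash
python3 -c "
from cell import manip
print(manip.close_job())"
```

```text
the job is handed in; nothing more can be done
None
```

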